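# Fit the head of a hand centrifuge and lock it with its push-in clip

### The job

Put the four-place head from the white tray onto the spindle of the hand centrifuge, down onto its sprung drive plate. Then lock it with the yellow retaining clip: lay the clip's prongs on the hub, lean them gently against the spindle and press the head down against the spring until you feel them slip into the groove below the spindle's cap (its exact height differs from machine to machine), and push the clip sideways until it is fully home around the spindle, and let go. Do not force it: 20 N is plenty, and more than about 25 N bends the clip; leave the green clip and the other things where they are.

Things in the scene. Friction and masses are not known exactly. Their poses are not given: they have to be found in the camera images.
- centrifuge: hand-driven school centrifuge, heavy and fixed; its crank and spindle do not turn here. Grey-green cast base 150 x 120 mm, gear case up to 82 mm high, wooden crank handle on its own +y side, reaching 115 mm from the centre and 70 mm high. Upright on top of the case the steel spindle, and around it the sprung drive plate. Origin: centre of the underside, z up.
- groove (a point): point on the spindle's axis, 145.5 mm above the centrifuge's underside: height of the seated clip's underside by the drawing. The real spindle stands up to 4 mm higher or lower, fixed, and this pose does not show it. Spindle 20 mm across; core of the groove 11 mm, from 1.5 mm below to 5 mm above this point; then a 20 mm cap, 7.5 mm long, and a 6 mm taper to 12 mm.
- drive_plate_top (a point): point on the axis at the top of the drive plate (44 mm across, black rubber face), 101.5 mm above the centrifuge's underside when free. The head's hub lands on it, its top face then 6 mm above the groove point, so the cap bars the clip. The plate is sprung: it yields from 6 N on (the head's weight included), then 0.9 N per mm, at most 11 mm; pressing it 2 to 10 mm down lets the clip in.
- rotor: the head: aluminium hub 48 mm across, 50 mm high, bore 21.5 mm right through; arms (10 to 18 mm up) at its own +x, +y, -x, -y to four blue tube cups that lean inwards (tops 38 to 60 mm from the axis, up to 38 mm high; feet out to 68 mm). Origin: centre of the hub's underside, z up. 190 to 310 g. Grip the hub from above, fingers between the cups.
- clip: yellow plastic retaining clip, 50 mm long, 5 mm thick, some 42 g, lying flat. Origin: centre of its round seat, at the underside; +x points out of the open mouth, z up. Two springy prongs, 24 mm wide over all, end in lips 7 mm ahead of the origin with 7.8 mm between them. A stop 5.8 mm behind the origin meets the core. An 18 mm wide tail carries the thumb fin.
- clip_fin (a point): middle of the clip's upright thumb fin, 28 mm behind the clip's origin and 18 mm above its underside. The fin is 10 mm thick (clip's y), 24 mm long (clip's x), its top 31 mm above the underside; below 5 mm is the tail. Pinch it across its thickness. Axes as the clip's.
- clip_stop (a point): the stop, behind the clip's seat. The lips meet cap or spindle with the clip's origin 15 mm from the axis and are barred there; in the groove they pass on and meet the core at 9.5 mm. Spreading them takes 5 to 9 N more than the sliding friction (0.4 to 0.7 times the pressure) until 5 mm; then only friction, up to a dead stop at 0 mm. It does not spring home by itself.
- clip_big: green clip of the same form but larger (33 mm wide, belongs to another machine); not wanted, stays in the tray. Origin: centre of its seat, at the underside.
- tray: white tray, fixed, floor 4 mm thick, rim 18 mm high, 282 x 372 mm over its lips (x, y). Head, both clips and the green cap lie on its floor. Origin: centre of the underside.
- cap: green screw cap lying in the tray, 34 mm across, 14 mm high; a bystander. Origin: centre of the underside.
- jar: white specimen jar with a red lid, 60 mm across, 75 mm high; a bystander. Origin: centre of the underside.
- bottle: white bottle with a yellow cap, 52 mm across, 135 mm high; a bystander. Origin: centre of the underside.
- stock_bottle: grey wide-necked bottle with a green lid, 68 mm across, 125 mm high; a bystander. Origin: centre of the underside.
- beaker: small clear cup, 54 mm across, 60 mm high; a bystander. Origin: centre of the underside.
- spoon: white plastic spoon, 140 mm long, lying on the table; a bystander.
There are look-alikes about, which are no part of the job. There is more than one size of the clip; the job needs the middle-sized.

How it is judged:
On the way, in this order (a step that is already met when the one before it is completed fails the run):
1. the head is down on the spindle: hub on the drive plate, upright (horizontal distance between rotor and groove below 0.003 m and z of rotor in the frame of groove between -0.0565 and -0.0425 m and angle between rotor's own z axis and vertical below 0.04 rad), for 0.2 s.
2. with the head still down, the yellow clip is fully home in the groove (horizontal distance between rotor and groove below 0.003 m and z of rotor in the frame of groove between -0.0555 and -0.045 m and angle between rotor's own z axis and vertical below 0.04 rad and horizontal distance between clip and groove below 0.0015 m and z of clip in the frame of groove between -0.0055 and 0.0055 m and angle between clip's own z axis and vertical below 0.09 rad), for 0.2 s.
At the end, for the whole second after the job is handed in: the head is on the spindle, hub upright and pressed down on the drive plate (45 to 55.5 mm below the nominal groove point) and the yellow clip sits in the groove on top of the hub, flat (within 5.5 mm of the groove's nominal height), its seat centred on the spindle within 1.5 mm; both at rest (all of step 2 and linear speed of each of clip, rotor below 0.01 m/s); the robot touches nothing.
It fails at once if the clip or its prongs pressed on the spindle with over 40 N (contact force between clip and centrifuge above 40 N).
It fails at once if the clip pressed on the hub with over 30 N (contact force between clip and rotor above 30 N).
It fails at once if the head rammed or dropped on the centrifuge: over 60 N (contact force between rotor and centrifuge above 60 N).
It fails at once if a bystander shifted by more than 25 mm (distance of any of clip_big, cap, jar, bottle, stock_bottle, beaker, spoon from where it was at the start of the episode above 0.025 m).
It also fails if it takes over 72 s, if anything falls off the work surface, if the arm or the gripper's body presses on something with over 40 N, if the wrist force passes 120 N, or if a joint passes its speed limit or range.

### The arm

A 6-joint arm with a two-finger parallel gripper is mounted at the origin on the work surface. World frame = base frame: x ahead of the robot, y to its left, z up, the work surface at z = 0. Lengths are in m, angles in rad, forces in N, time in s.
With the tool pointing down it reaches from about 0.35 to 0.975 m from the base axis. Payload 4.9 kg.
Tool frame: the origin (TCP) lies on the centre line of the jaws, within the pads' length; the fingertips stand 8 mm ahead of it and the grasp point (between the pads) lies 11 mm behind it; z points along the fingers, y is the direction in which the jaws open and shut (so a half turn about z gives the same grasp; the last joint's range is limited). The gripper opens to 85 mm and grips with 20 to 120 N. Pads are 22 mm wide; open, the fingers measure 114 mm over their backs; the gripper's body (76 mm by 85 mm) begins 54 mm behind the grasp point. The pads swing forward as they close: fully open they stand 13 mm farther back than shut.
Start: joints at [-1.351, 0.053, 1.613, -0, 1.476, -0.119], TCP at [0.208, -0.589, 0.239] pointing down, gripper open.
Joint ranges: [-3.01, 3.01], [-1.01, 2.22], [0.06, 2.58], [-1.02, 4.17], [0.09, 2.62], [-3.14, 3.14]. Speed limits (rad/s): [2.57, 2.57, 3.14, 3.14, 3.14, 3.14].

### API

Orientations are given as a unit quaternion [w, x, y, z].
In Python, from plant import manip gives the robot as it stands.
- The arm moves only by the tool step_arm, never from a script. Its argument "deltas" is a list of rows, each a list of 7 numbers: the shift along the tool's x, y, z in m, then the turn, a rotation vector about the tool's x, y, z in rad, then the gripper command: -1 is fully open, 1 is shut, values between are in proportion. In form: [[dx, dy, dz, ax, ay, az, hand], ...]. A call has 1 to 20 rows; each row is the pose to reach, as a shift and turn from the pose commanded when the call began, along the tool's axes at that moment; what a row does not reach only later rows make up. A row lasts 1/10 s, in which the tool goes at most 50 mm and 8.59 degrees, less where a joint would pass 70% of its speed; a pose out of reach is approached as far as the arm can. A call with a gripper value outside its range is refused whole. The fingers move at their own pace and stop on an object; the grip force is fixed at half the most. Time passes only in rows, so rows that repeat a pose let the fingers close. It gives the time, the measured TCP pose, the force and the opening at its end, in the units of the state.
- manip.state(): the state, without advancing time (a new reading comes with each control period).
- manip.grab_frame(name): name is "side" or "top" or "wrist"; returns the picture (420x560x3 uint8, red, green, blue); there is no depth.
- manip.get_calibration(name): a dict with "fov_y" (degrees; the focal length in pixels is half the picture's height over the tangent of half this angle, whatever the lens; pixels are square), "cx", "cy" (the principal point, pixels), "R" (3x3) and "t" (3): a world point X has camera coordinates R X + t. Camera axes: x right, y down, z forward; pixel columns grow to the right and rows downward; lengths in m; the calibration is good to about 2 mm. A picture is of the moment at which its call begins: read the wrist's pose just before it. get_calibration takes no time and is no camera call; for the wrist camera it gives the pose at the moment of the call.
- manip.job_done(): hands the job in, once; it reports no verdict.
The state is a dict: "time": time; "joint_pos": joint angles; "joint_vel": joint speeds; "joint_efforts": joint torques, N m; "tool_pos": TCP position; "tool_rot": TCP orientation; "contact_force": force on the tool from outside, world axes, zero at the start; "ft_torque": the same for the moment, N m; "gripper_width": opening from 0.0 (shut) to 1.0 (fully open).
Only numpy, scipy, OpenCV 4.12 (cv2) and the standard library are available. Lean on these libraries where they do the work, as an engineer would, in place of code of your own. Each camera call takes 0.05 s, during which the arm holds its last target.

## Working session

There is one attempt and no reset: what is moved stays moved. The work goes in short steps, Python scripts to look and compute and a tool call to move; the robot and the scene stay as the last step left them, time stands still between calls to the robot, and variables do not carry over. Pictures are saved under pics/ and viewed, and the job is handed in when it is done.

Besides the shell and the picture viewer there is one more tool, called after ">>>" as name(argument=value, ...) on one line, values as JSON. step_arm: Moves the arm, as the interface text tells. Its arguments: {"type":"object","properties":{"deltas":{"type":"array"}},"required":["deltas"]}

```bash
mkdir -p pics; ls; cat > h.py <<'E'
from plant import manip
import numpy as np, cv2
def snap(n,f):
    im=manip.grab_frame(n); cv2.imwrite('pics/'+f+'.png',im[:,:,::-1]); return im
def cam(n):
    c=manip.get_calibration(n); c['f']=210/np.tan(np.radians(c['fov_y'])/2); c['R']=np.array(c['R']);c['t']=np.array(c['t']); return c
def ray(c,u,v,z):
    d=c['R'].T@np.array([(u-c['cx'])/c['f'],(v-c['cy'])/c['f'],1]); o=-c['R'].T@c['t']
    return o+d*(z-o[2])/d[2]
def proj(c,X):
    p=c['R']@np.array(X)+c['t']; return p[:2]/p[2]*c['f']+[c['cx'],c['cy']]
E
python3 - <<'E'
from h import *
for n in ['side','top','wrist']:
    c=manip.get_calibration(n); print(n,c); snap(n,n+'0')
print(manip.state())
E
```

```text
pics
side {'fov_y': 45.49069073710305, 'cx': 278.7626742030718, 'cy': 207.41275306071083, 'R': array([[-0.83822985, -0.54517402,  0.01249045],
       [-0.29051242,  0.42705776, -0.85628512],
       [ 0.46149026, -0.72139237, -0.51635239]]), 't': array([0.53020943, 0.26409168, 0.83673521])}
top {'fov_y': 55.79104156841187, 'cx': 277.8689035852489, 'cy': 216.84950973276315, 'R': array([[-5.99064455e-03, -9.99981892e-01,  5.73178822e-04],
       [-9.97202501e-01,  5.93128461e-03, -7.45116961e-02],
       [ 7.45069471e-02, -1.01794844e-03, -9.97219975e-01]]), 't': array([-0.00259544,  0.62147639,  0.84302165])}
wrist {'fov_y': 65.80892964770888, 'cx': 280.7774795186664, 'cy': 206.66434455037913, 'R': array([[ 0.33413569, -0.94252205, -0.00235049],
       [-0.90887047, -0.32286424,  0.26403246],
       [-0.2496153 , -0.08608638, -0.96451093]]), 't': array([-0.62488754, -0.03569973,  0.3779469 ])}
{'time': 0.15, 'joint_pos': array([-1.35103214e+00,  5.31737445e-02,  1.61400097e+00,  1.82793631e-05,
        1.47595247e+00, -1.19008008e-01]), 'joint_vel': array([-0.00075349, -0.0020511 , -0.00300872, -0.00025742, -0.00193365,
        0.00026923]), 'joint_efforts': array([ 7.34431414e-04, -3.94241166e+01, -3.70721233e+01, -1.41132518e-04,
        4.58996510e-03,  2.47807534e-06]), 'tool_pos': array([ 0.20760311, -0.58901552,  0.23835155]), 'tool_rot': array([-7.66752695e-04,  9.85688299e-01,  1.68576356e-01, -2.95507532e-05]), 'contact_force': array([ 0.49517446, -0.54190574, -1.34383966]), 'ft_torque': array([ 0.0602945 , -0.03553797, -0.03803316]), 'gripper_width': 0.9981913230513363}
```

View pics/top0.png

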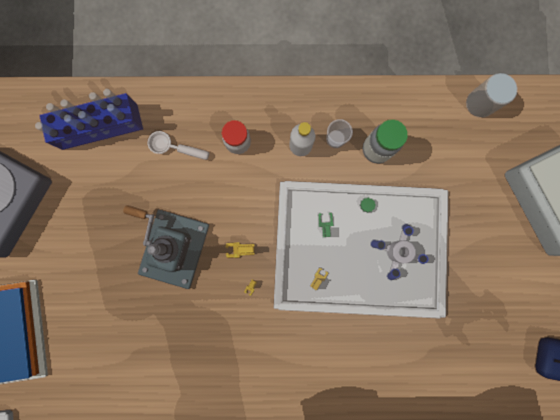

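View pics/side0.png

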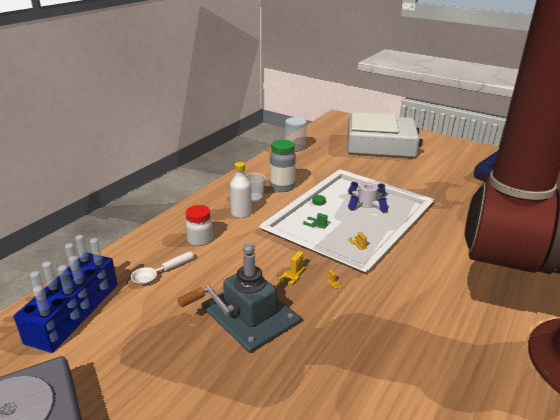

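View pics/wrist0.png

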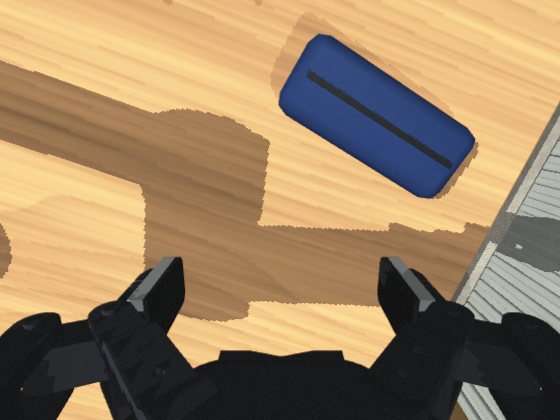

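The top view shows the head at about (403,251). There are four clips: a large yellow one on the table at (240,250), a small yellow one on the table at (251,287), a yellow one in the tray at (319,278), and a green one in the tray at (326,223). The description fits the tray yellow one, which is middle-sized and lies on the tray floor. I'll confirm that in an enlarged crop.

```bash
python3 - <<'E'
from h import *
im=cv2.imread('pics/top0.png')
a=cv2.resize(im[190:310,215:345],None,fx=6,fy=5,interpolation=cv2.INTER_CUBIC); a=cv2.resize(im[200:300,220:345],None,fx=6,fy=6,interpolation=cv2.INTER_CUBIC)
cv2.imwrite('pics/c1.png',a)
b=cv2.resize(im[205:295,350:450],None,fx=6,fy=6,interpolation=cv2.INTER_CUBIC); cv2.imwrite('pics/c2.png',b)
c=cv2.resize(im[195:295,120:220],None,fx=6,fy=6,interpolation=cv2.INTER_CUBIC); cv2.imwrite('pics/c3.png',c)
E
```

```text
(no output)
```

View pics/c1.png

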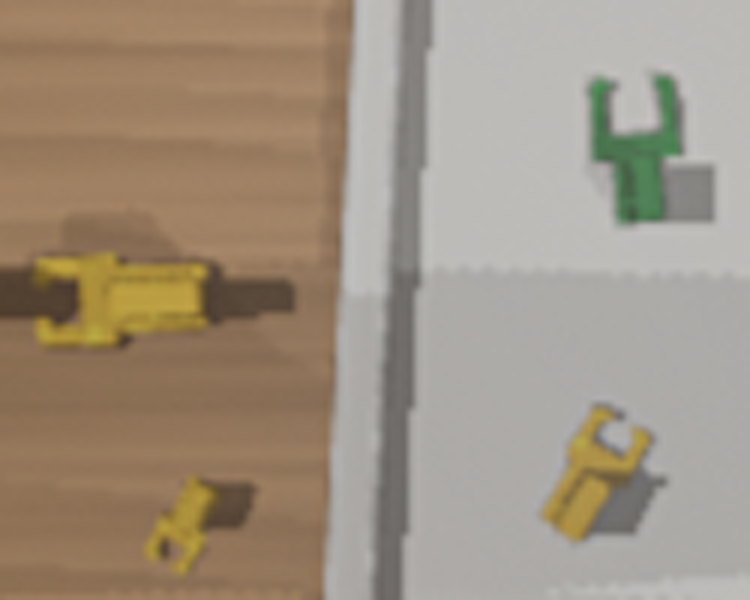

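View pics/c2.png

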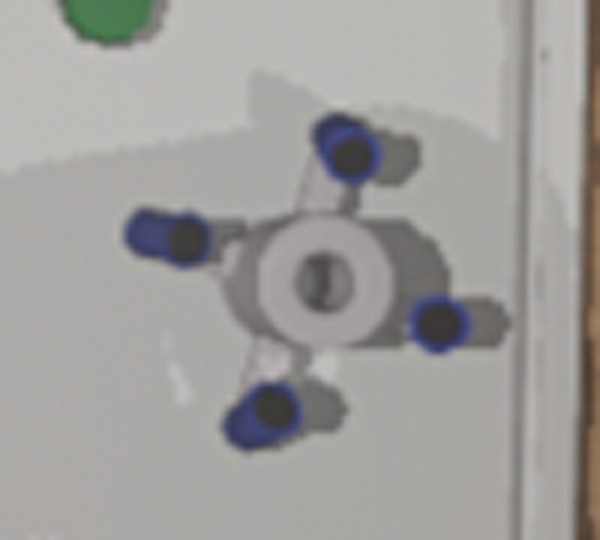

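View pics/c3.png

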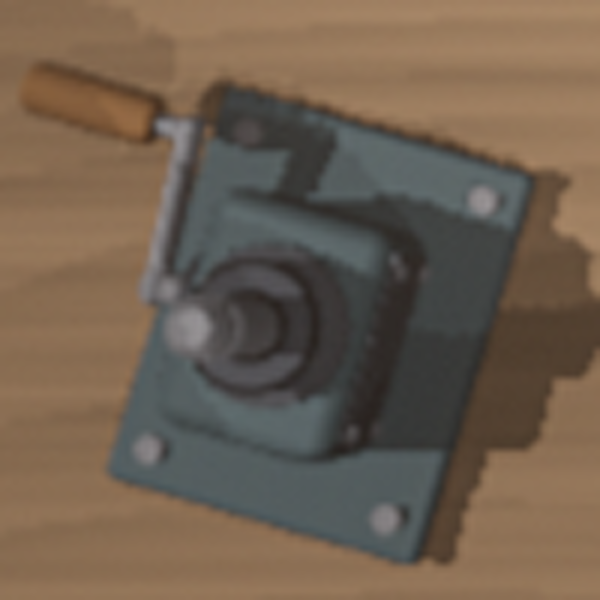

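```bash
python3 - <<'E'
from h import *
c=cam('top')
def cr(x,y,x0,y0): return ((x+.5)/6-.5+x0,(y+.5)/6-.5+y0)
P=lambda a,z: ray(c,*a,z)
print('hubtop',P(cr(326,282,350,205),.054))
cups=[cr(353,155,350,205),cr(187,240,350,205),cr(276,408,350,205),cr(439,324,350,205)]
for q in cups: print('cup',P(q,.041))
print('spindle top',P(cr(188,328,120,195),.164))
print('bolts', [P(cr(*q,120,195),.012) for q in [(485,200),(150,450),(387,518),(248,128)]])
print('crank',[P(cr(*q,120,195),.06) for q in [(40,85),(150,120)]])
print('clip lips',[P(cr(*q,220,200),.009) for q in [(603,412),(645,437)]],'tail top', [P(cr(*q,220,200),.035) for q in [(562,528),(595,475)]])
w=cam('wrist'); s=manip.state(); print('cam',-w['R'].T@w['t'], s['tool_pos'])
from scipy.spatial.transform import Rotation as Ro
Rt=Ro.from_quat(np.roll(s['tool_rot'],-1)).as_matrix(); print(Rt); print('cam in tool',Rt.T@(-w['R'].T@w['t']-s['tool_pos'])); print(w['R']@Rt)
E
```

```text
hubtop [ 0.54470205 -0.26956962  0.054     ]
cup [ 0.5894369  -0.28462911  0.041     ]
cup [ 0.55964339 -0.22483181  0.041     ]
cup [ 0.50034019 -0.25473631  0.041     ]
cup [ 0.52947348 -0.31322922  0.041     ]
spindle top [0.55329215 0.22475668 0.164     ]
bolts [array([0.59880961, 0.16476323, 0.012     ]), array([0.50823239, 0.28622246, 0.012     ]), array([0.48311926, 0.19945817, 0.012     ]), array([0.62589324, 0.25234717, 0.012     ])]
crank [array([0.63758811, 0.31099853, 0.06      ]), array([0.62510864, 0.27239747, 0.06      ])]
clip lips [array([ 0.5086527 , -0.09843796,  0.009     ]), array([ 0.49947075, -0.11368817,  0.009     ])] tail top [array([ 0.46935979, -0.08059062,  0.035     ]), array([ 0.48789849, -0.09253566,  0.035     ])]
cam [ 0.27070124 -0.56800176  0.37264496] [ 0.20760311 -0.58901552  0.23835155]
[[ 9.43164023e-01  3.32327438e-01 -3.16768414e-04]
 [ 3.32327528e-01 -9.43162849e-01  1.50159520e-03]
 [ 2.00257087e-04 -1.52152144e-03 -9.99998822e-01]]
cam in tool [ 0.06652223  0.00094552 -0.13428168]
[[ 1.91782728e-03  9.99997998e-01  5.71481363e-04]
 [-9.64449682e-01  2.00067100e-03 -2.64258979e-01]
 [-2.64259593e-01 -4.43619389e-05  9.64451588e-01]]
```

The crop confirms it. The tray yellow clip at (319,278) is about 21 px, or roughly 47 mm, long. The table ones are clearly larger and smaller. I'll move over the head to refine its position.

>>> step_arm(deltas=[[0.03,-0.013,0,0,0,-0.01,-1],[0.07,-0.031,0,0,0,-0.03,-1],[0.11,-0.049,0,0,0,-0.05,-1],[0.15,-0.067,0,0,0,-0.07,-1],[0.19,-0.085,0,0,0,-0.09,-1],[0.23,-0.103,0,0,0,-0.1,-1],[0.27,-0.12,0,0,0,-0.11,-1],[0.31,-0.138,0,0,0,-0.12,-1],[0.35,-0.156,0,0,0,-0.124,-1],[0.38,-0.17,0,0,0,-0.124,-1],[0.41,-0.183,0,0,0,-0.124,-1],[0.424,-0.189,0,0,0,-0.124,-1],[0.424,-0.189,0,0,0,-0.124,-1]])

```text
time: 1.45
tool_pos: [0.5455, -0.2691, 0.2389]
tool_rot: [-0.0, 0.973, 0.231, -0.0]
contact_force: [-0.5, -0.9, 0.5]
gripper_width: 1.004
```

```bash
cat >> h.py <<'E'
from scipy.spatial.transform import Rotation as Ro
def tool():
    s=manip.state(); return np.array(s['tool_pos']),Ro.from_quat(np.roll(s['tool_rot'],-1)).as_matrix(),s
E
python3 - <<'E'
from h import *
p,R,s=tool(); c=cam('wrist'); snap('wrist','w1'); print(p,np.degrees(np.arctan2(R[1,0],R[0,0])),s['contact_force'],s['time'])
np.savez('w1.npz',**c)
E
```

```text
[ 0.54554487 -0.26909002  0.23886458] 26.666999081949598 [-0.4652597  -0.87817111  0.5117705 ] 1.45
```

View pics/w1.png

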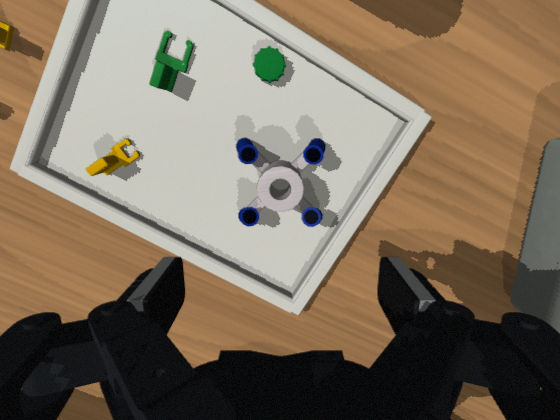

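The wrist view shows the head's hub top at about (280,188), with the cups on the image diagonals. The fingers already line up with the gaps between cups.

```bash
python3 - <<'E'
from h import *
c=dict(np.load('w1.npz'))
im=cv2.imread('pics/w1.png'); 
g=cv2.resize(im[130:240,220:340],None,fx=6,fy=6,interpolation=cv2.INTER_CUBIC); cv2.imwrite('pics/w1c.png',g)
g=cv2.resize(im[125:185,75:155],None,fx=9,fy=9,interpolation=cv2.INTER_CUBIC); cv2.imwrite('pics/w1d.png',g)
print(ray(c,280,188.5,.054))
for q in [(247,154),(315,153),(312,216.5),(249,216.5)]:
    d=(ray(c,*q,.041)-ray(c,280,188.5,.054)); print(d,np.degrees(np.arctan2(d[1],d[0])))
E
```

```text
[ 0.54354594 -0.27004744  0.054     ]
[ 0.01434237  0.04481718 -0.013     ] 72.25431200962666
[ 0.04635712 -0.01637549 -0.013     ] -19.455593424286366
[-0.01441101 -0.0455506  -0.013     ] -107.55599791389079
[-0.04479883  0.01462559 -0.013     ] 161.91956348689882
```

View pics/w1c.png

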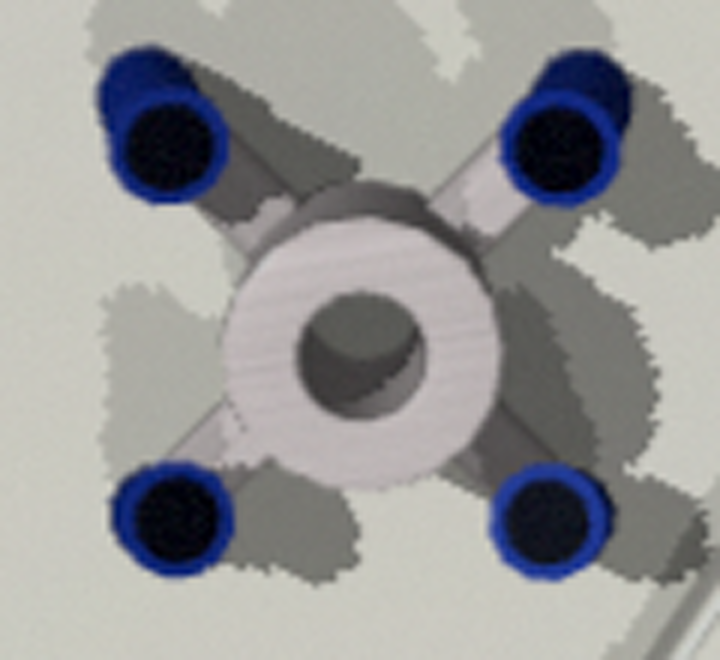

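View pics/w1d.png

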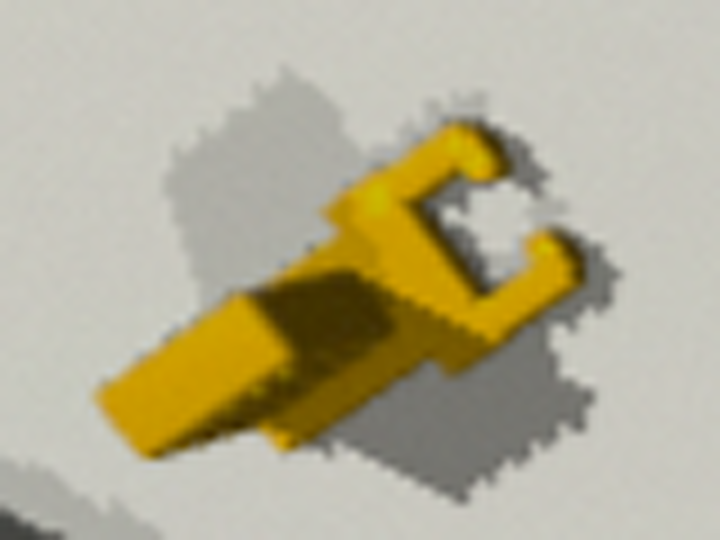

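>>> step_arm(deltas=[[-0.0017,0,0.03,0,0,0,-1],[-0.0017,0,0.07,0,0,0,-1],[-0.0017,0,0.11,0,0,0,-1],[-0.0017,0,0.14,0,0,0,-1],[-0.0017,0,0.165,0,0,0,-1],[-0.0017,0,0.185,0,0,0,-1],[-0.0017,0,0.2,0,0,0,-1],[-0.0017,0,0.21,0,0,0,-1],[-0.0017,0,0.214,0,0,0,-1],[-0.0017,0,0.214,0,0,0,-1]])

```text
time: 2.5
tool_pos: [0.5432, -0.2714, 0.0254]
tool_rot: [0.0, 0.973, 0.229, -0.0]
contact_force: [0.1, 0.0, 0.3]
gripper_width: 0.999
```

```bash
python3 - <<'E'
from h import *
p,R,s=tool(); c=cam('wrist'); snap('wrist','w2'); snap('side','s2')
E
```

```text
(no output)
```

View pics/w2.png

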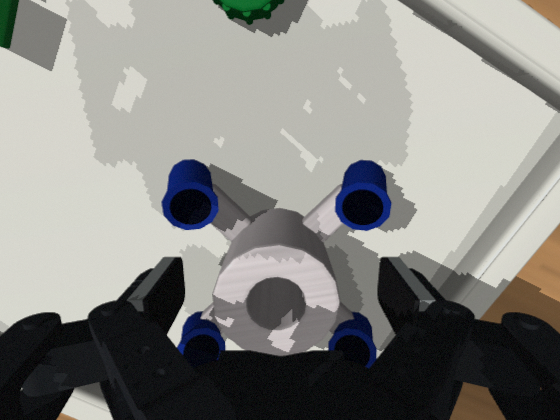

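The fingers are around the hub, with the bore at (276,303), and clear of the cups. Closing now.

>>> step_arm(deltas=[[0,0,0,0,0,0,-0.4],[0,0,0,0,0,0,0],[0,0,0,0,0,0,0.4],[0,0,0,0,0,0,1],[0,0,0,0,0,0,1],[0,0,0,0,0,0,1],[0,0,0,0,0,0,1],[0,0,0,0,0,0,1]])

```text
time: 3.4
tool_pos: [0.544, -0.2712, 0.0264]
tool_rot: [0.0, 0.973, 0.229, 0.001]
contact_force: [-0.8, 1.4, 5.9]
gripper_width: 0.547
```

```bash
python3 - <<'E'
from h import *
p,R,s=tool(); print(p,s['time']); c=cam('wrist'); im=snap('wrist','w3'); np.savez('w3.npz',**c,p=p,Rt=R)
cv2.imwrite('pics/w3c.png',cv2.resize(im[200:380,180:380,::-1],None,fx=4,fy=3.3,interpolation=cv2.INTER_CUBIC))
E
```

```text
[ 0.54398207 -0.27122367  0.02640602] 3.4
```

View pics/w3.png

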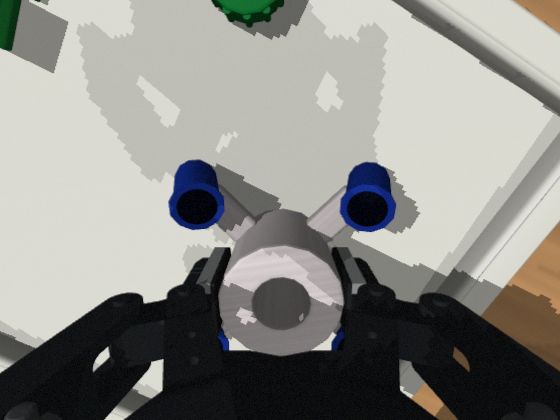

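The hub is gripped, with its bore centred at about (281.5,303) in the wrist view.

```bash
python3 - <<'E'
from h import *
d=np.load('w3.npz'); c={k:d[k] for k in ['R','t','f','cx','cy']}
for q in [(281,303),(281.5,301)]:
    X=ray(c,*q,.054); print(X, d['Rt'].T@(X-d['p']))
t=cam('top'); im=cv2.imread('pics/top0.png')
s=cam('side'); 
im=cv2.imread('pics/side0.png'); cv2.imwrite('pics/s0c.png',cv2.resize(im[225:355,190:310],None,fx=4.6,fy=4.6,interpolation=cv2.INTER_CUBIC))
for h in (.160,.164,.168): print(h, proj(s,[.5535,.225,h]), proj(t,[.5535,.225,h]))
print(proj(s,[.5535,.225,.1015]),proj(t,[.5535,.225,.1015]))
print('arm',[np.round(proj(s,[.5535,.225,h]),1) for h in (.0,.082)])
E
```

```text
[ 0.54448654 -0.27206683  0.054     ] [ 0.00010266  0.00100475 -0.02759299]
[ 0.54531616 -0.27185784  0.054     ] [ 0.00093831  0.00118816 -0.02759198]
0.16 [246.59044945 244.29048606] [151.48315342 249.12142232]
0.164 [246.54143878 242.35063915] [150.78469907 249.13598859]
0.168 [246.49218797 240.40128796] [150.07846789 249.15071705]
[247.28086776 271.61730432] [160.88475697 248.92535182]
arm [array([248.4, 314.8]), array([247.5, 280.3])]
```

View pics/s0c.png

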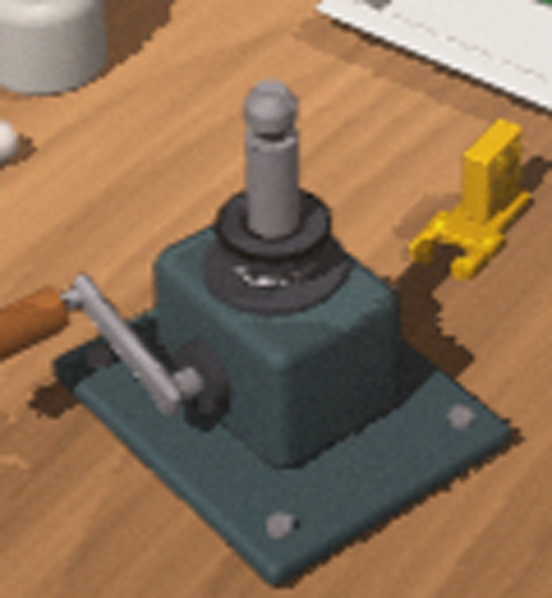

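>>> step_arm(deltas=[[0,0,-0.01,0,0,0,1],[0,0,-0.03,0,0,0,1],[0,0,-0.06,0,0,0,1],[0,0,-0.1,0,0,0,1],[0.01,-0.03,-0.14,0,0,0,1],[0.02,-0.065,-0.17,0,0,0,1],[0.032,-0.105,-0.19,0,0,0,1],[0.045,-0.145,-0.194,0,0,0,1],[0.057,-0.185,-0.194,0,0,0,1],[0.069,-0.225,-0.194,0,0,0,1],[0.082,-0.265,-0.194,0,0,0,1],[0.094,-0.305,-0.194,0,0,0,1],[0.106,-0.345,-0.194,0,0,0,1],[0.117,-0.38,-0.194,0,0,0,1],[0.126,-0.41,-0.194,0,0,0,1],[0.132,-0.43,-0.194,0,0,0,1],[0.135,-0.439,-0.194,0,0,0,1],[0.135,-0.439,-0.194,0,0,0,1]])

```text
time: 5.25
tool_pos: [0.4675, 0.1825, 0.2187]
tool_rot: [0.0, 0.973, 0.23, -0.001]
contact_force: [-0.4, -0.1, -3.8]
gripper_width: 0.546
```

```bash
python3 - <<'E'
from h import *
p,R,s=tool(); print(p,s['time']); c=cam('wrist'); im=snap('wrist','w4'); np.savez('w4.npz',**c,p=p,Rt=R)
E
```

```text
[0.467485   0.18249441 0.21866216] 5.25
```

View pics/w4.png

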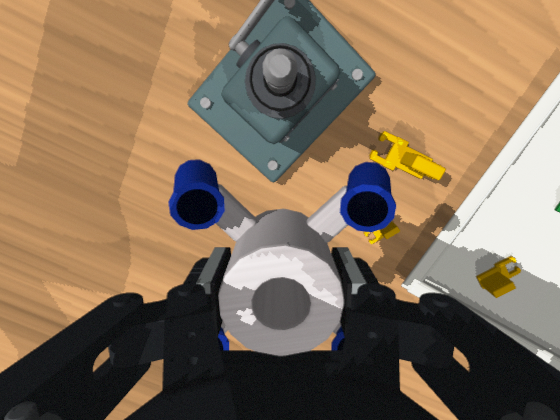

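The spindle top is at about (280,57) in the wrist view, and the held head is unchanged. Next I'll triangulate the spindle's axis.

```bash
python3 - <<'E'
from h import *
im=cv2.imread('pics/w4.png'); cv2.imwrite('pics/w4c.png',cv2.resize(im[20:130,220:340],None,fx=6,fy=5.4,interpolation=cv2.INTER_CUBIC))
E
```

```text
(no output)
```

View pics/w4c.png

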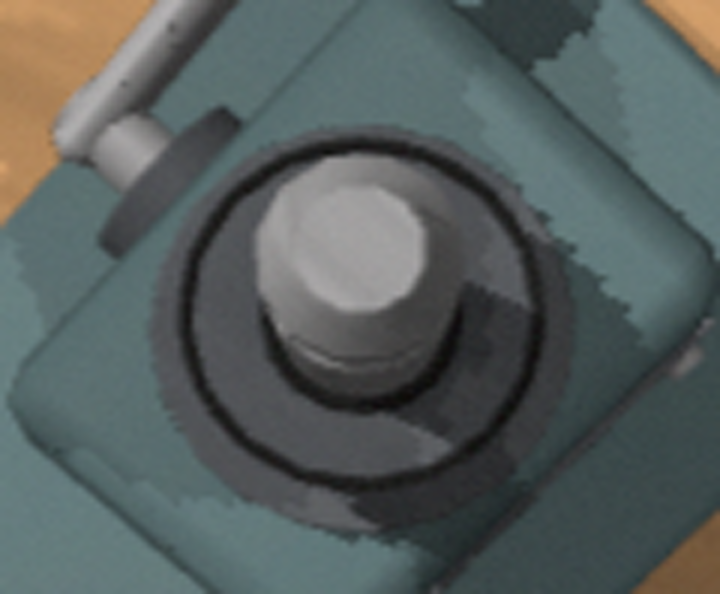

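```bash
python3 - <<'E'
from h import *
d=np.load('w4.npz'); c={k:d[k] for k in ['R','t','f','cx','cy']}
for q,z in [((279.75,65.5),.160),((279.75,65.5),.164),((279.75,65.5),.168),((280,77.7),.1015),((281.5,302.),.2187+.0276)]:
    X=ray(c,*q,z); print(X, d['Rt'].T@(X-d['p']))
E
```

```text
[0.55165965 0.2244979  0.16      ] [0.09414709 0.0001489  0.05854245]
[0.55115591 0.22422996 0.164     ] [0.0935716  0.00016317 0.05454318]
[0.55065216 0.22396203 0.168     ] [0.09299611 0.00017745 0.05054391]
[0.5517955  0.22458067 0.1015    ] [0.09438005 0.00013008 0.1170422 ]
[0.46853247 0.18168724 0.2463    ] [ 0.00053973  0.00119357 -0.02763843]
```

>>> step_arm(deltas=[[0.02,0,0,0,0,0,1],[0.045,0,0,0,0,0,1],[0.07,0,0,0,0,0,1],[0.087,0,0.005,0,0,0,1],[0.0943,0,0.012,0,0,0,1],[0.0943,0,0.018,0,0,0,1],[0.0943,0,0.018,0,0,0,1],[0.0943,0,0.018,0,0,0,1]])

```text
time: 6.1
tool_pos: [0.5517, 0.2235, 0.2008]
tool_rot: [0.0, 0.973, 0.229, -0.001]
contact_force: [-0.3, -0.1, -3.2]
gripper_width: 0.547
```

```bash
python3 - <<'E'
from h import *
p,R,s=tool(); print(p,s['time'],s['contact_force']); im=snap('side','s5'); im2=snap('top','t5')
cv2.imwrite('pics/s5c.png',cv2.resize(im[190:320,170:340,::-1],None,fx=4.5,fy=4.5,interpolation=cv2.INTER_CUBIC))
E
```

```text
[0.55170073 0.22350492 0.20079479] 6.1 [-0.34845922 -0.13279655 -3.24459874]
```

View pics/s5c.png

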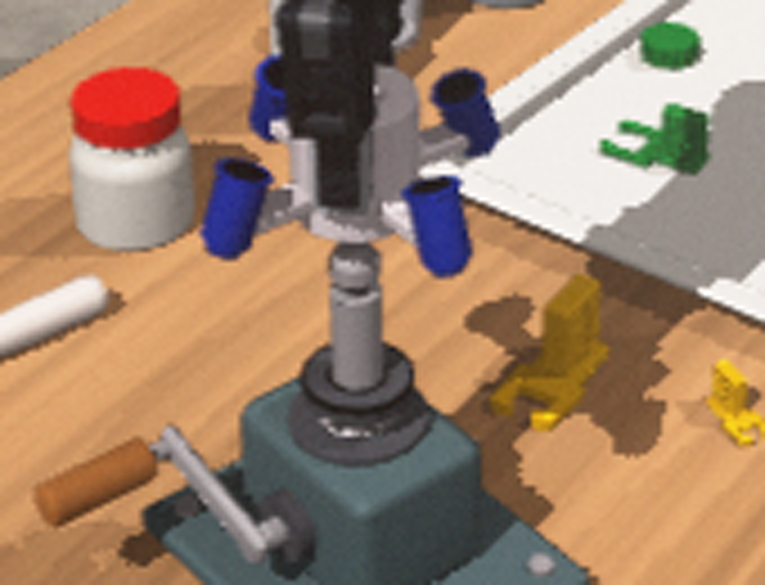

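>>> step_arm(deltas=[[0,0,0.005,0,0,0,1],[0,0,0.01,0,0,0,1],[0,0,0.014,0,0,0,1],[0,0,0.018,0,0,0,1],[0,0,0.022,0,0,0,1],[0,0,0.026,0,0,0,1],[0,0,0.03,0,0,0,1],[0,0,0.03,0,0,0,1]])

```text
time: 7.0
tool_pos: [0.552, 0.2243, 0.1704]
tool_rot: [-0.0, 0.973, 0.229, -0.001]
contact_force: [-0.4, 1.3, -4.2]
gripper_width: 0.55
```

```bash
python3 - <<'E'
from h import *
im=snap('wrist','w6')
p,R,s=tool(); print(s['ft_torque'])
E
```

```text
[0.26759533 0.22756303 0.00899043]
```

View pics/w6.png

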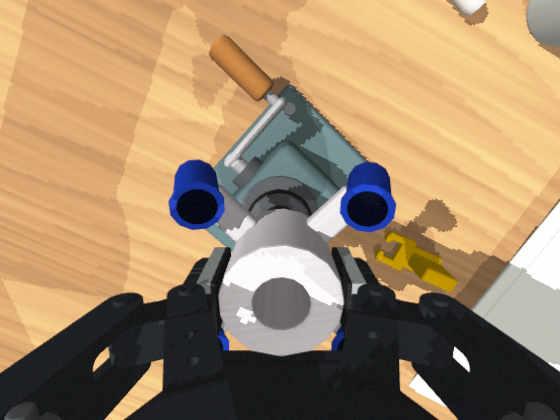

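The bore has gone over the spindle tip with little side force. Continuing down.

>>> step_arm(deltas=[[0,0,0.004,0,0,0,1],[0,0,0.008,0,0,0,1],[0,0,0.012,0,0,0,1],[0,0,0.016,0,0,0,1],[0,0,0.02,0,0,0,1],[0,0,0.024,0,0,0,1],[0,0,0.028,0,0,0,1],[0,0,0.032,0,0,0,1],[0,0,0.032,0,0,0,1]])

```text
time: 7.95
tool_pos: [0.5521, 0.2244, 0.1384]
tool_rot: [-0.0, 0.973, 0.229, -0.0]
contact_force: [-2.3, 5.7, -3.2]
gripper_width: 0.551
```

>>> step_arm(deltas=[[0,-0.0006,0,0,0,0,1],[0.0001,-0.0011,0.002,0,0,0,1],[0.0001,-0.0011,0.004,0,0,0,1],[0.0001,-0.0011,0.006,0,0,0,1],[0.0001,-0.0011,0.008,0,0,0,1],[0.0001,-0.0011,0.01,0,0,0,1],[0.0001,-0.0011,0.011,0,0,0,1],[0.0001,-0.0011,0.011,0,0,0,1]])

```text
time: 8.75
tool_pos: [0.5521, 0.2249, 0.1279]
tool_rot: [0.0, 0.973, 0.229, -0.0]
contact_force: [-1.0, -0.7, -4.0]
gripper_width: 0.548
```

>>> step_arm(deltas=[[0,0,0.001,0,0,0,1],[0,0,0.002,0,0,0,1],[0,0,0.003,0,0,0,1],[0,0,0.004,0,0,0,1],[0,0,0.005,0,0,0,1],[0,0,0.005,0,0,0,1]])

```text
time: 9.35
tool_pos: [0.5522, 0.2252, 0.1239]
tool_rot: [0.0, 0.973, 0.229, 0.0]
contact_force: [-0.9, -0.5, 1.8]
gripper_width: 0.545
```

The z force went up about 6 N, so the head is on the plate. Releasing and retreating.

>>> step_arm(deltas=[[0,0,0,0,0,0,0.4],[0,0,0,0,0,0,-0.1],[0,0,0,0,0,0,-0.6],[0,0,0,0,0,0,-1],[0,0,0,0,0,0,-1],[0,0,0,0,0,0,-1],[0,0,-0.01,0,0,0,-1],[0,0,-0.03,0,0,0,-1],[0,0,-0.06,0,0,0,-1],[0,0,-0.09,0,0,0,-1],[0,0,-0.11,0,0,0,-1],[0,0,-0.12,0,0,0,-1],[0,0,-0.12,0,0,0,-1],[0,0,-0.12,0,0,0,-1]])

```text
time: 10.75
tool_pos: [0.5517, 0.2251, 0.2424]
tool_rot: [0.0, 0.973, 0.229, -0.001]
contact_force: [0.3, 0.5, -0.5]
gripper_width: 0.997
```

```bash
python3 - <<'E'
from h import *
p,R,s=tool(); print(p,s['time'],s['contact_force']); c=cam('wrist'); im=snap('wrist','w7'); np.savez('w7.npz',**c,p=p,Rt=R)
cv2.imwrite('pics/w7c.png',cv2.resize(im[110:250,200:360,::-1],None,fx=4.5,fy=4.2,interpolation=cv2.INTER_CUBIC))
im=snap('side','s7')
cv2.imwrite('pics/s7c.png',cv2.resize(im[190:320,170:340,::-1],None,fx=4.5,fy=4.5,interpolation=cv2.INTER_CUBIC))
E
```

```text
[0.55165578 0.22508095 0.24238456] 10.75 [ 0.25639736  0.45146203 -0.50834894]
```

View pics/w7.png

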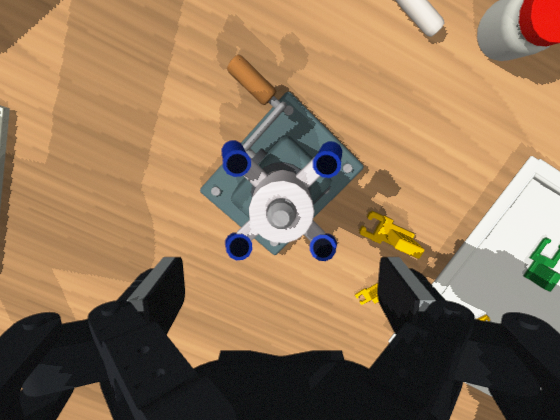

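View pics/s7c.png

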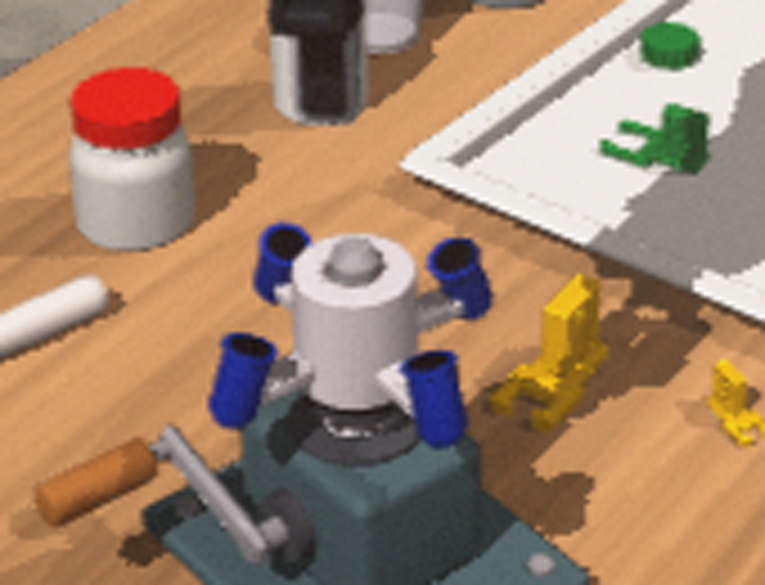

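View pics/w7c.png

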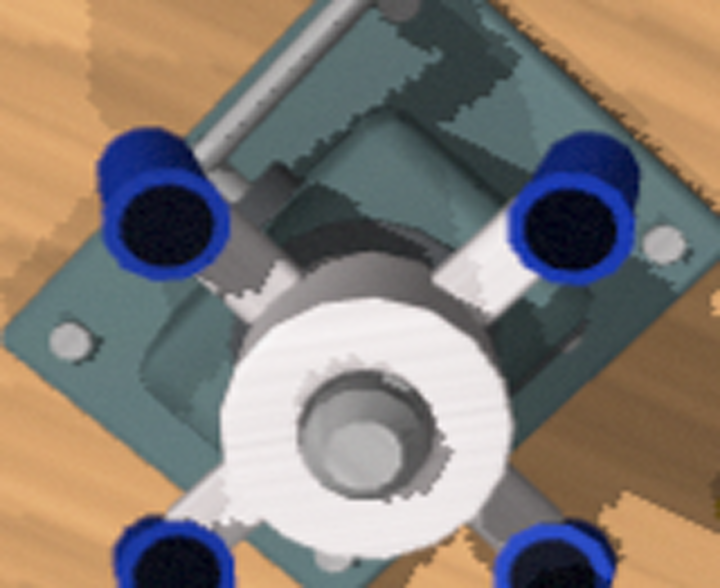

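The head is seated upright, with the cap showing above the hub at wrist pixel (280,218). Next I'll compute the axis and the cap height, then the clip's pose for the approach.

```bash
python3 - <<'E'
from h import *
d=np.load('w7.npz'); c={k:d[k] for k in ['R','t','f','cx','cy']}
H=ray(c,280.9,211.5,.1515); print('hub',H,d['Rt'].T@(H-d['p']))
for z in (.160,.162,.164,.166,.168):
    X=ray(c,280.3,217.95,z); print(z,X,d['Rt'].T@(X-d['p']))
s=cam('side'); 
print('side hub/spindle', [np.round((proj(s,[.5525,.2252,z])-[170,190]+.5)*4.5-.5,1) for z in (.1515,.160,.164,.168)])
d=np.load('w1.npz'); c={k:d[k] for k in ['R','t','f','cx','cy']}
cr=lambda x,y:(75+(x+.5)/9-.5,125+(y+.5)/9-.5)
f=[ray(c,*cr(*q),.035)[:2] for q in [(245,295),(97,400),(150,458),(297,350)]]; print(np.round(f,4))
fc=np.mean(f,0); dr=(f[0]+f[3]-f[1]-f[2]); print('fin centre',fc,np.degrees(np.arctan2(dr[1],dr[0])), np.linalg.norm(dr)/2)
l=[ray(c,*cr(*q),.009)[:2] for q in [(488,160),(552,245)]]; m=np.mean(l,0); print('lips mid',m,np.degrees(np.arctan2(*(m-fc)[::-1])),np.linalg.norm(m-fc))
E
```

```text
hub [0.55295441 0.2246341  0.1515    ] [0.00107413 0.00100435 0.09088304]
0.16 [0.55078465 0.22401285 0.16      ] [-0.00115518  0.00058926  0.08238589]
0.162 [0.55134631 0.22428958 0.162     ] [-0.00053152  0.00059184  0.08038512]
0.164 [0.55190797 0.22456631 0.164     ] [9.21486355e-05 5.94427542e-04 7.83843499e-02]
0.166 [0.55246962 0.22484304 0.166     ] [0.00071582 0.00059701 0.07638358]
0.168 [0.55303128 0.22511977 0.168     ] [0.00133948 0.00059959 0.07438281]
side hub/spindle [array([348.7, 265.6]), array([348.2, 247.2]), array([348. , 238.4]), array([347.8, 229.7])]
[[ 0.486  -0.0919]
 [ 0.4666 -0.0804]
 [ 0.4628 -0.088 ]
 [ 0.4827 -0.0993]]
fin centre [ 0.47451631 -0.08990511] -30.087021033811173 0.02269670537709841
lips mid [ 0.50296226 -0.1071247 ] -31.18837272676768 0.033251864837896335
```

>>> step_arm(deltas=[[-0.015,0.018,0,0,0,0.05,-1],[-0.04,0.047,0,0,0,0.15,-1],[-0.07,0.083,0,0,0,0.27,-1],[-0.1,0.118,0.005,0,0,0.4,-1],[-0.13,0.154,0.012,0,0,0.53,-1],[-0.155,0.183,0.02,0,0,0.66,-1],[-0.178,0.21,0.03,0,0,0.79,-1],[-0.197,0.233,0.038,0,0,0.9,-1],[-0.2096,0.2475,0.042,0,0,0.98,-1],[-0.2096,0.2475,0.042,0,0,0.995,-1],[-0.2096,0.2475,0.042,0,0,0.995,-1]])

```text
time: 11.95
tool_pos: [0.4745, -0.0896, 0.2003]
tool_rot: [-0.0, 0.965, -0.263, -0.001]
contact_force: [0.6, 0.8, -0.1]
gripper_width: 0.997
```

```bash
python3 - <<'E'
from h import *
p,R,s=tool(); print(p,s['time'],s['contact_force'],np.degrees(np.arctan2(R[1,0],R[0,0]))); c=cam('wrist'); im=snap('wrist','w8'); np.savez('w8.npz',**c,p=p,Rt=R)
cv2.imwrite('pics/w8c.png',cv2.resize(im[80:260,220:340,::-1],None,fx=3,fy=3,interpolation=cv2.INTER_CUBIC))
E
```

```text
[ 0.47454396 -0.08964966  0.2002936 ] 11.95 [ 0.63036953  0.75022687 -0.1255246 ] -30.491980263659837
```

View pics/w8.png

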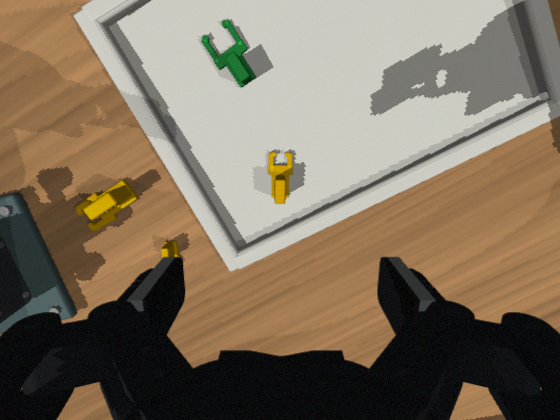

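View pics/w8c.png

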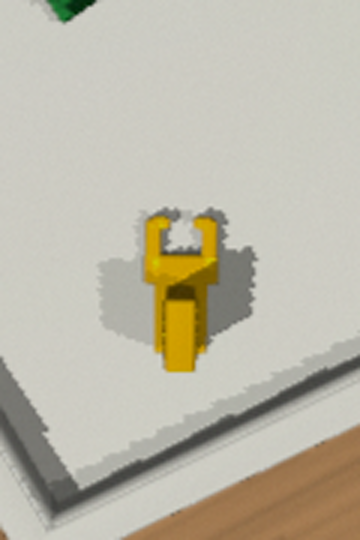

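The clip stands aligned with the tool at (280,175), its fin top centred at (279.7,191). The tray rim is close on the right, so I'll descend with the jaws partly closed.

```bash
python3 - <<'E'
from h import *
d=np.load('w8.npz'); c={k:d[k] for k in ['R','t','f','cx','cy']}
cr=lambda x,y:(220+(x+.5)/3-.5,80+(y+.5)/3-.5)
for n,q,z in [('finc',(180,335),.035),('finfront',(181.5,299),.035),('finback',(179,371),.035),('lipsmid',(181,218),.009),('lipL',(147,220),.009),('lipR',(215,220),.009)]:
    X=ray(c,*cr(*q),z); print(n,X,d['Rt'].T@(X-d['p']))
E
```

```text
finc [ 0.47447579 -0.08937264  0.035     ] [ 1.23277469e-04 -1.82244643e-04  1.65293696e-01]
finfront [ 0.48415332 -0.09560164  0.035     ] [0.0116231  0.00027473 0.16527119]
finback [ 0.46452015 -0.08315369  0.035     ] [-0.01161108 -0.00048945  0.16531664]
lipsmid [ 0.50353279 -0.1066931   0.009     ] [3.40010840e-02 2.19380360e-06 1.91227607e-01]
lipL [ 0.50866819 -0.09663165  0.009     ] [ 0.0333209  -0.01127355  0.19123043]
lipR [ 0.49726348 -0.11608754  0.009     ] [0.03336573 0.01127854 0.19122735]
```

>>> step_arm(deltas=[[0,0,0.02,0,0,0,-0.5],[0,0,0.05,0,0,0,0],[0,0,0.08,0,0,0,0.3],[0,0,0.105,0,0,0,0.3],[0,0,0.125,0,0,0,0.3],[0,0,0.14,0,0,0,0.3],[0,0,0.14,0,0,0,0.3]])

```text
time: 12.7
tool_pos: [0.4734, -0.0881, 0.0589]
tool_rot: [-0.0, 0.965, -0.262, -0.003]
contact_force: [0.0, 0.4, -0.6]
gripper_width: 0.349
```

```bash
python3 - <<'E'
from h import *
im=snap('wrist','w9');p,R,s=tool(); print(p,s['gripper_width'])
E
```

```text
[ 0.47447267 -0.0886292   0.06041722] 0.35298415872872596
```

View pics/w9.png

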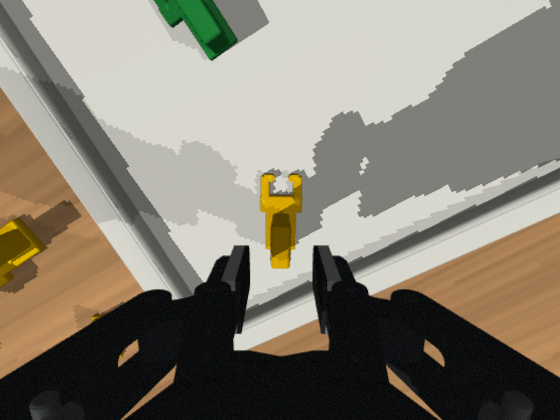

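>>> step_arm(deltas=[[0,0,0.012,0,0,0,0.3],[0,0,0.024,0,0,0,0.3],[0,0,0.033,0,0,0,0.3],[0,0,0.038,0,0,0,0.3],[0,0,0.041,0,0,0,0.3],[0,0,0.041,0,0,0,0.3],[0,0,0.041,0,0,0,0.3]])

```text
time: 13.45
tool_pos: [0.4753, -0.09, 0.0206]
tool_rot: [0.0, 0.965, -0.263, 0.0]
contact_force: [-0.1, 0.2, 0.8]
gripper_width: 0.353
```

```bash
python3 - <<'E'
from h import *
im=snap('wrist','w10');p,R,s=tool(); print(p,s['gripper_width'])
E
```

```text
[ 0.47538506 -0.0900437   0.02072658] 0.35213871199703056
```

View pics/w10.png

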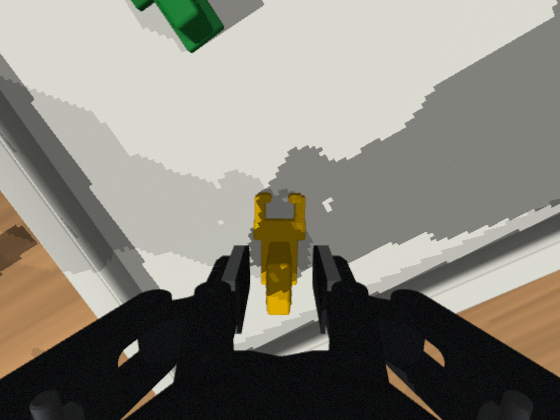

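The fin stands centred between the pads, with its top spanning (268–292, 240–313). Closing now.

>>> step_arm(deltas=[[0,0,0,0,0,0,0.5],[0,0,0,0,0,0,0.65],[0,0,0,0,0,0,0.75],[0,0,0,0,0,0,1],[0,0,0,0,0,0,1],[0,0,0,0,0,0,1],[0,0,0,0,0,0,1]])

```text
time: 14.2
tool_pos: [0.4754, -0.09, 0.0207]
tool_rot: [0.0, 0.965, -0.263, 0.0]
contact_force: [-0.6, 0.8, 4.5]
gripper_width: 0.106
```

```bash
python3 - <<'E'
from h import *
p,R,s=tool(); print(p,s['gripper_width'],s['contact_force'],s['time'],np.degrees(np.arctan2(R[1,0],R[0,0]))); c=cam('wrist'); im=snap('wrist','w11'); np.savez('w11.npz',**c,p=p,Rt=R)
cv2.imwrite('pics/w11c.png',cv2.resize(im[160:340,200:360,::-1],None,fx=4.5,fy=3.3,interpolation=cv2.INTER_CUBIC))
E
```

```text
[ 0.4753727  -0.08995268  0.0207425 ] 0.10574204346829033 [-0.55283838  0.76978871  4.47191154] 14.2 -30.491062648036685
```

View pics/w11c.png

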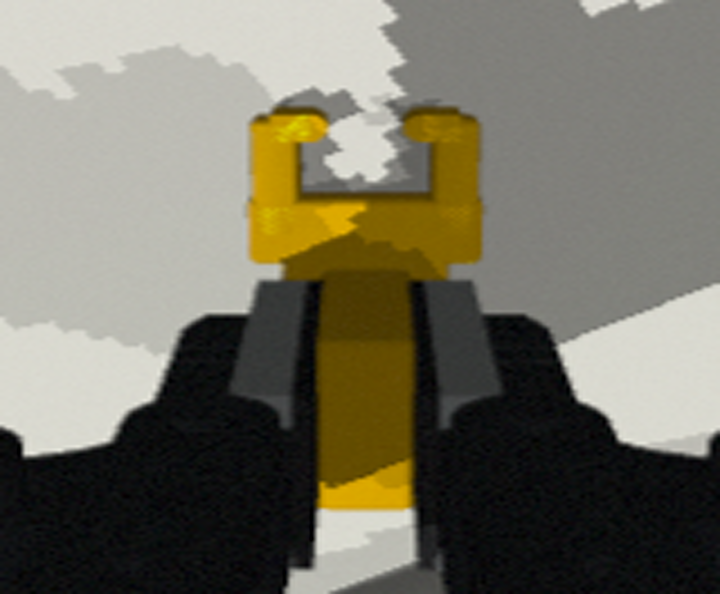

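```bash
python3 - <<'E'
from h import *
d=np.load('w11.npz'); c={k:d[k] for k in ['R','t','f','cx','cy']}
cr=lambda x,y:(200+(x+.5)/4.5-.5,160+(y+.5)/3.3-.5)
for n,q,z in [('lips',(365,108),.009),('bodyfront',(365,193),.009),('bodyback',(365,265),.009),('finback',(365,508),.035),('finfront',(365,270),.035)]:
    X=ray(c,*cr(*q),z); print(n,d['Rt'].T@(X-d['p']))
E
```

```text
lips [0.03414634 0.00095096 0.01176604]
bodyfront [0.02171005 0.00097361 0.0117574 ]
bodyback [0.01074034 0.00099358 0.01174978]
finback [-0.01229593  0.00106901 -0.01426623]
finfront [ 0.02019508  0.00100984 -0.01424366]
```

The clip is held square: its origin is 27.5 mm ahead of the TCP and its underside 16.7 mm below. I'll carry it to the spindle, pointing the clip along world +x.

>>> step_arm(deltas=[[0,0,-0.01,0,0,0,1],[0,0,-0.035,0,0,0,1],[0,0,-0.07,0,0,0,1],[0,0,-0.11,0,0,0,1],[-0.01,-0.02,-0.15,0,0,-0.04,1],[-0.025,-0.052,-0.185,0,0,-0.11,1],[-0.043,-0.09,-0.21,0,0,-0.19,1],[-0.061,-0.13,-0.22,0,0,-0.27,1],[-0.08,-0.17,-0.22,0,0,-0.35,1],[-0.098,-0.208,-0.22,0,0,-0.42,1],[-0.114,-0.242,-0.22,0,0,-0.48,1],[-0.126,-0.266,-0.22,0,0,-0.52,1],[-0.133,-0.281,-0.22,0,0,-0.532,1],[-0.1354,-0.2862,-0.22,0,0,-0.532,1],[-0.1354,-0.2862,-0.22,0,0,-0.532,1],[-0.1354,-0.2862,-0.22,0,0,-0.532,1]])

```text
time: 15.85
tool_pos: [0.5036, 0.2244, 0.2402]
tool_rot: [0.0, 1.0, -0.001, -0.0]
contact_force: [0.1, -0.1, -1.0]
gripper_width: 0.107
```

```bash
python3 - <<'E'
from h import *
p,R,s=tool(); print(p,s['contact_force'],s['time'],np.degrees(np.arctan2(R[1,0],R[0,0]))); c=cam('wrist'); im=snap('wrist','w12'); np.savez('w12.npz',**c,p=p,Rt=R)
cv2.imwrite('pics/w12c.png',cv2.resize(im[120:300,200:360,::-1],None,fx=4.5,fy=3.3,interpolation=cv2.INTER_CUBIC))
im=snap('side','s12')
E
```

```text
[0.50359016 0.22443948 0.24017902] [ 0.08070902 -0.12653557 -0.98828307] 15.85 -0.09278742257611827
```

View pics/w12.png

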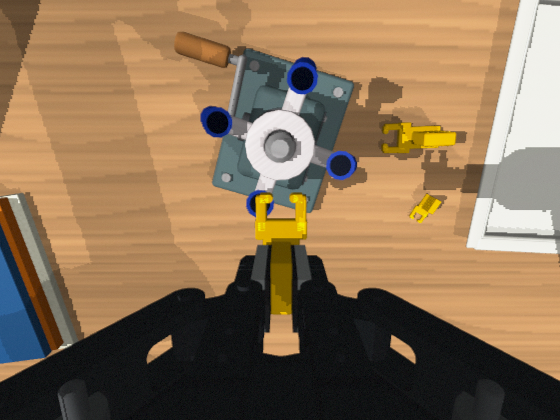

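View pics/w12c.png

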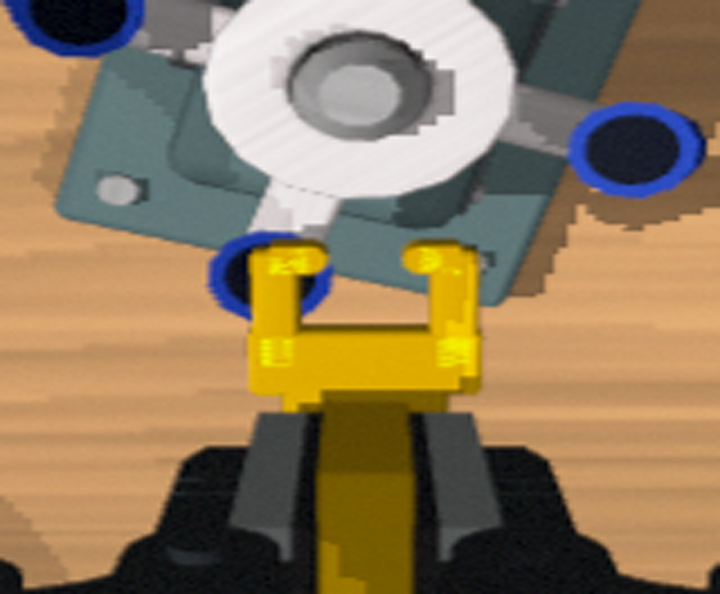

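View pics/s12.png

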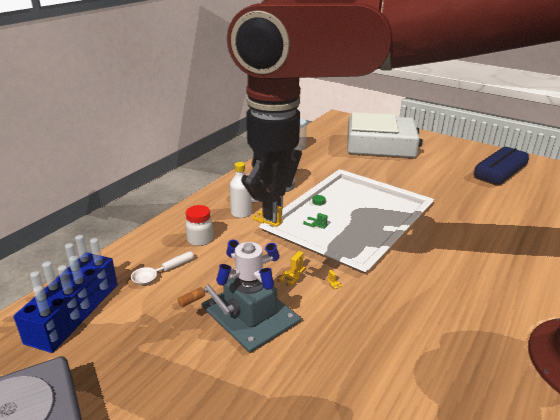

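```bash
python3 - <<'E'
from h import *
d=np.load('w12.npz'); c={k:d[k] for k in ['R','t','f','cx','cy']}
cr=lambda x,y:(200+(x+.5)/4.5-.5,120+(y+.5)/3.3-.5)
pz=d['p'][2]
for n,q,z in [('spin',(360,94),.164),('spin',(360,94),.167),('hub',(361,87),.1515),('lips',(365,243),pz-.0117)]:
    X=ray(c,*cr(*q),z); print(n,X,d['Rt'].T@(X-d['p']))
p,R,s=tool(); print(p)
E
```

```text
spin [0.55160037 0.22412594 0.164     ] [0.0480363  0.0001861  0.07616299]
spin [0.55186957 0.22411478 0.167     ] [0.04830451 0.00019878 0.07316291]
hub [0.5518992 0.2240209 0.1515   ] [0.04833951 0.0002825  0.08866295]
lips [0.53680517 0.22338733 0.22847902] [0.03322061 0.00099073 0.01168947]
[0.50369201 0.22434981 0.24033476]
```

>>> step_arm(deltas=[[0,-0.001,0.015,0,0,0,1],[0,-0.001,0.035,0,0,0,1],[0,-0.001,0.05,0,0,0,1],[0,-0.001,0.06,0,0,0,1],[0,-0.001,0.066,0,0,0,1],[0,-0.001,0.066,0,0,0,1],[0,-0.001,0.066,0,0,0,1]])

```text
time: 16.65
tool_pos: [0.5039, 0.2266, 0.1748]
tool_rot: [-0.0, 1.0, -0.0, 0.0]
contact_force: [-0.1, 0.2, 0.4]
gripper_width: 0.1
```

```bash
python3 - <<'E'
from h import *
p,R,s=tool(); print(p,s['contact_force'],s['time']); c=cam('wrist'); im=snap('wrist','w13'); np.savez('w13.npz',**c,p=p,Rt=R)
cv2.imwrite('pics/w13c.png',cv2.resize(im[120:300,200:360,::-1],None,fx=4.5,fy=3.3,interpolation=cv2.INTER_CUBIC))
im=snap('side','s13')
cv2.imwrite('pics/s13c.png',cv2.resize(im[190:320,170:340,::-1],None,fx=4.5,fy=4.5,interpolation=cv2.INTER_CUBIC))
E
```

```text
[0.50393945 0.2265609  0.17483627] [-0.05537289  0.21566694  0.36692778] 16.65
```

View pics/w13c.png

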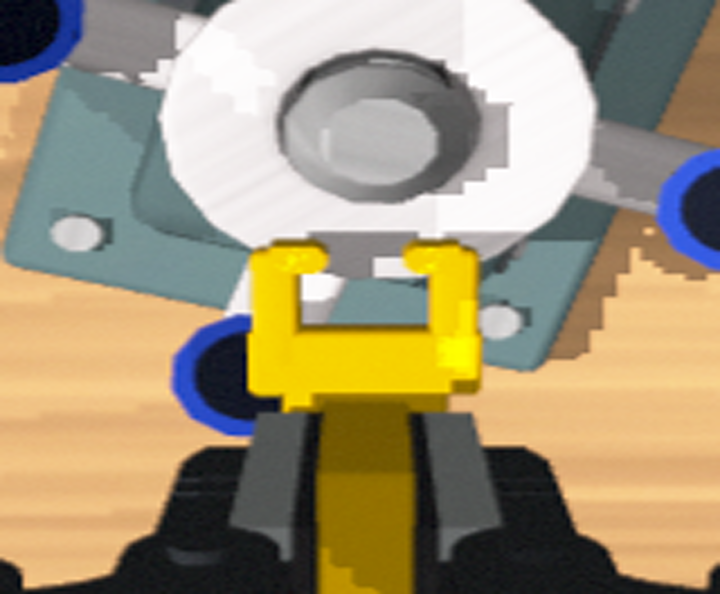

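View pics/s13c.png

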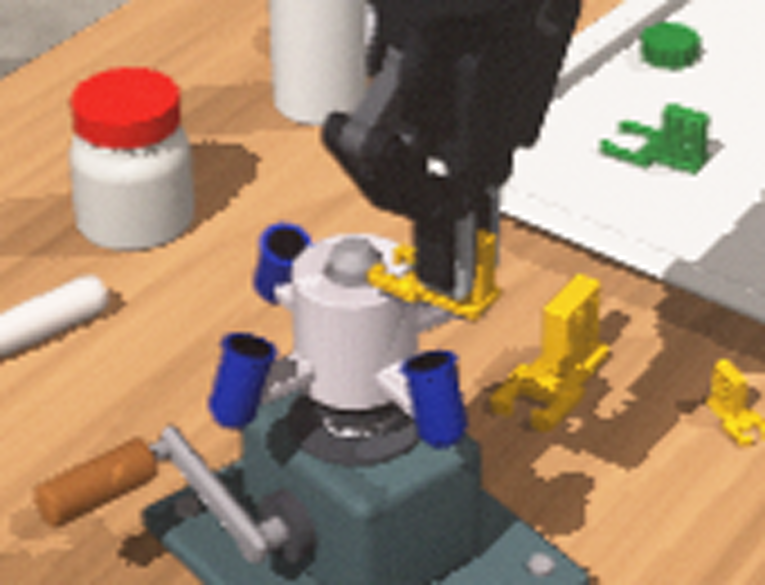

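In the wrist crop the cap centre is at x=380 and the clip's mid-line at x=365. The clip therefore has to shift about 1.5 mm along tool +y.

>>> step_arm(deltas=[[0,0.0015,0.001,0,0,0,1],[0,0.0015,0.003,0,0,0,1],[0,0.0015,0.004,0,0,0,1],[0,0.0015,0.004,0,0,0,1],[0,0.0015,0.004,0,0,0,1]])

```text
time: 17.25
tool_pos: [0.5035, 0.225, 0.1702]
tool_rot: [-0.0, 1.0, -0.0, -0.0]
contact_force: [0.4, 0.6, -0.5]
gripper_width: 0.101
```

```bash
python3 - <<'E'
from h import *
p,R,s=tool(); print(p,s['contact_force'],s['time']); c=cam('wrist'); im=snap('wrist','w14'); np.savez('w14.npz',**c,p=p,Rt=R)
cv2.imwrite('pics/w14c.png',cv2.resize(im[120:300,200:360,::-1],None,fx=4.5,fy=3.3,interpolation=cv2.INTER_CUBIC))
E
```

```text
[0.50351494 0.22497555 0.17023918] [ 0.43402827  0.58902867 -0.49322051] 17.25
```

View pics/w14c.png

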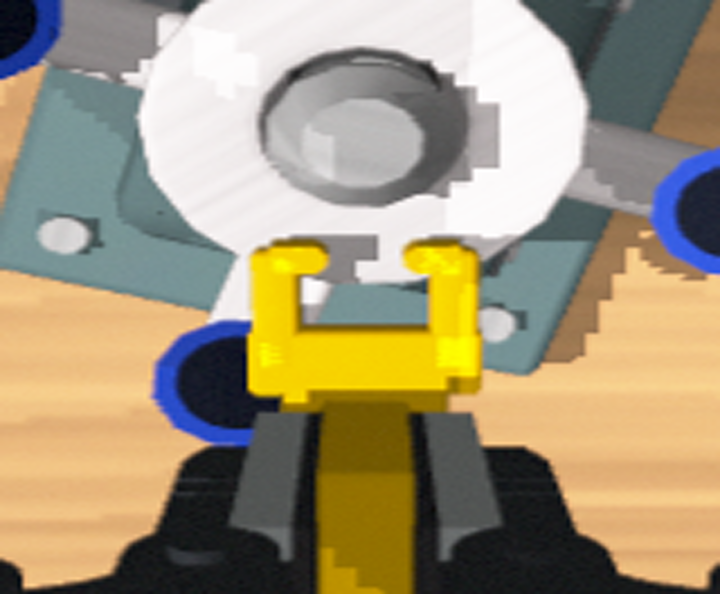

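Lateral alignment is now good: cap centre at x=366, clip at x=365. Lowering onto the hub.

>>> step_arm(deltas=[[0,0,0.0005,0,0,0,1],[0,0,0.001,0,0,0,1],[0,0,0.0015,0,0,0,1],[0,0,0.0015,0,0,0,1]])

```text
time: 17.7
tool_pos: [0.5035, 0.225, 0.1687]
tool_rot: [0.0, 1.0, -0.0, -0.0]
contact_force: [0.5, 0.6, 0.3]
gripper_width: 0.104
```

>>> step_arm(deltas=[[0,0,0.0005,0,0,0,1],[0,0,0.001,0,0,0,1],[0,0,0.001,0,0,0,1]])

```text
time: 18.0
tool_pos: [0.5036, 0.225, 0.1682]
tool_rot: [-0.0, 1.0, -0.0, 0.0]
contact_force: [-1.5, 0.8, 1.1]
gripper_width: 0.102
```

Contact is just beginning at TCP z=0.1682, as predicted. Next I'll slide toward the spindle lightly.

>>> step_arm(deltas=[[0.001,0,0,0,0,0,1],[0.002,0,0,0,0,0,1],[0.003,0,0,0,0,0,1],[0.004,0,0,0,0,0,1],[0.004,0,0,0,0,0,1]])

```text
time: 18.5
tool_pos: [0.5078, 0.225, 0.1679]
tool_rot: [-0.0, 1.0, -0.0, 0.0]
contact_force: [-1.5, 0.3, 2.5]
gripper_width: 0.102
```

>>> step_arm(deltas=[[0.0005,0,0,0,0,0,1],[0.001,0,0,0,0,0,1],[0.0015,0,0,0,0,0,1],[0.0015,0,0,0,0,0,1]])

```text
time: 18.9
tool_pos: [0.5091, 0.225, 0.1679]
tool_rot: [-0.0, 1.0, -0.0, 0.0]
contact_force: [-2.1, -0.3, 2.6]
gripper_width: 0.103
```

>>> step_arm(deltas=[[0.0005,0,0,0,0,0,1],[0.001,0,0,0,0,0,1],[0.001,0,0,0,0,0,1]])

```text
time: 19.2
tool_pos: [0.5101, 0.2249, 0.1678]
tool_rot: [0.0, 1.0, -0.0, 0.0]
contact_force: [-1.4, -0.4, 2.6]
gripper_width: 0.101
```

>>> step_arm(deltas=[[0.0005,0,0,0,0,0,1],[0.001,0,0,0,0,0,1],[0.001,0,0,0,0,0,1]])

```text
time: 19.5
tool_pos: [0.5106, 0.225, 0.1676]
tool_rot: [0.0, 1.0, -0.0, -0.001]
contact_force: [-4.8, -0.6, 3.4]
gripper_width: 0.102
```

```bash
python3 - <<'E'
from h import *
p,R,s=tool(); print(p,s['contact_force'],s['time']); c=cam('wrist'); im=snap('wrist','w15'); np.savez('w15.npz',**c,p=p,Rt=R)
cv2.imwrite('pics/w15c.png',cv2.resize(im[120:300,200:360,::-1],None,fx=4.5,fy=3.3,interpolation=cv2.INTER_CUBIC))
E
```

```text
[0.51063893 0.2249712  0.16763577] [-4.77101204 -0.59069805  3.40626684] 19.5
```

View pics/w15c.png

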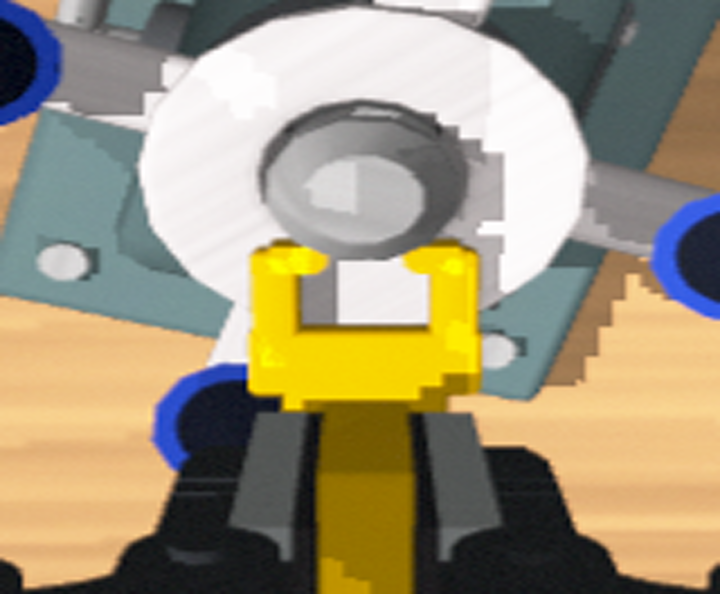

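The lips met the spindle at TCP x=0.5106 with Fx about −4.8 N, so fully home should be near x=0.5256. Keeping this gentle lean, I'll press down step by step.

>>> step_arm(deltas=[[0,0,0.0005,0,0,0,1],[0,0,0.001,0,0,0,1],[0,0,0.001,0,0,0,1]])

```text
time: 19.85
tool_pos: [0.5108, 0.225, 0.1667]
tool_rot: [-0.0, 1.0, -0.0, -0.0]
contact_force: [-4.6, 0.0, 4.5]
gripper_width: 0.103
```

>>> step_arm(deltas=[[0,0,0.0005,0,0,0,1],[0,0,0.001,0,0,0,1],[0,0,0.001,0,0,0,1]])

```text
time: 20.15
tool_pos: [0.5108, 0.225, 0.1658]
tool_rot: [-0.0, 1.0, -0.0, -0.0]
contact_force: [-4.9, 0.5, 4.9]
gripper_width: 0.101
```

>>> step_arm(deltas=[[0,0,0.0005,0,0,0,1],[0,0,0.001,0,0,0,1],[0,0,0.001,0,0,0,1]])

```text
time: 20.45
tool_pos: [0.5108, 0.225, 0.1651]
tool_rot: [-0.0, 1.0, -0.0, -0.0]
contact_force: [-5.4, -0.0, 5.5]
gripper_width: 0.101
```

>>> step_arm(deltas=[[0,0,0.0005,0,0,0,1],[0,0,0.001,0,0,0,1],[0,0,0.001,0,0,0,1]])

```text
time: 20.75
tool_pos: [0.5109, 0.225, 0.1642]
tool_rot: [-0.0, 1.0, -0.0, -0.0]
contact_force: [-6.1, 0.0, 6.1]
gripper_width: 0.099
```

```bash
python3 - <<'E'
from h import *
p,R,s=tool(); print(p,s['contact_force'],s['ft_torque'],s['time']); im=snap('side','s16')
cv2.imwrite('pics/s16c.png',cv2.resize(im[215:305,210:310,::-1],None,fx=6.5,fy=6.5,interpolation=cv2.INTER_CUBIC))
im=snap('wrist','w16')
cv2.imwrite('pics/w16c.png',cv2.resize(im[120:300,200:360,::-1],None,fx=4.5,fy=3.3,interpolation=cv2.INTER_CUBIC))
E
```

```text
[0.51088962 0.22504514 0.16423331] [-6.06891399  0.0081831   6.13440635] [0.00776294 0.95533482 0.02139252] 20.75
```

View pics/s16c.png

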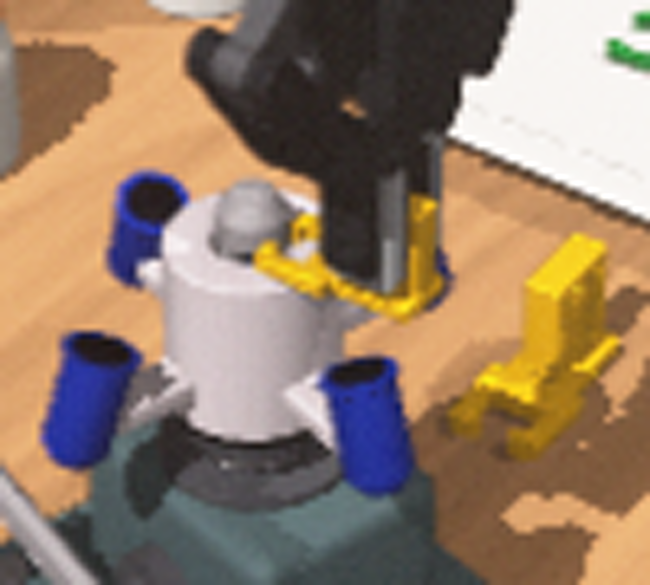

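View pics/w16c.png

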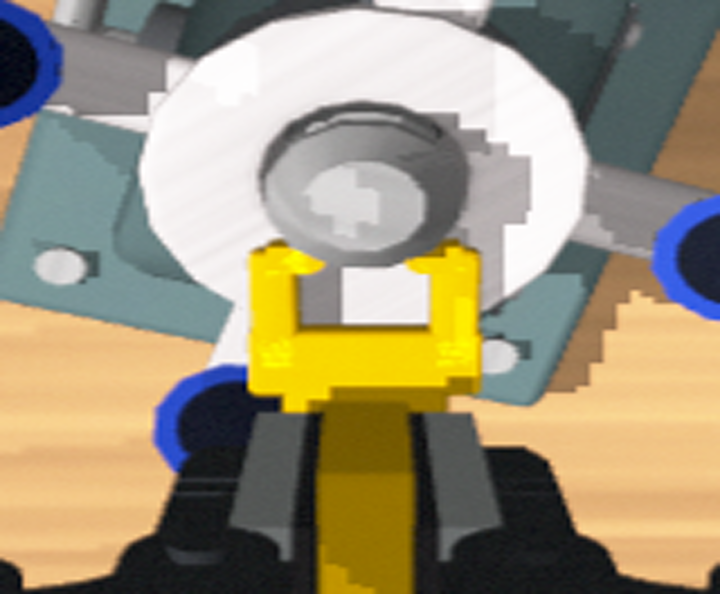

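The clip stays square in the grip and the head is going down evenly with it. Continuing.

>>> step_arm(deltas=[[0,0,0.0005,0,0,0,1],[0,0,0.001,0,0,0,1],[0,0,0.001,0,0,0,1]])

```text
time: 21.15
tool_pos: [0.5109, 0.2251, 0.1634]
tool_rot: [-0.0, 1.0, -0.0, -0.0]
contact_force: [-6.1, -0.6, 6.8]
gripper_width: 0.104
```

>>> step_arm(deltas=[[0,0,0.0005,0,0,0,1],[0,0,0.001,0,0,0,1],[0,0,0.001,0,0,0,1]])

```text
time: 21.45
tool_pos: [0.511, 0.2251, 0.1627]
tool_rot: [-0.0, 1.0, -0.0, -0.0]
contact_force: [-6.5, -0.0, 8.2]
gripper_width: 0.104
```

>>> step_arm(deltas=[[0,0,0.0005,0,0,0,1],[0,0,0.001,0,0,0,1],[0,0,0.001,0,0,0,1]])

```text
time: 21.75
tool_pos: [0.5111, 0.2251, 0.162]
tool_rot: [-0.0, 1.0, -0.0, 0.0]
contact_force: [-7.9, -1.2, 8.8]
gripper_width: 0.101
```

>>> step_arm(deltas=[[0,0,0.0005,0,0,0,1],[0,0,0.001,0,0,0,1],[0,0,0.001,0,0,0,1]])

```text
time: 22.05
tool_pos: [0.5115, 0.2252, 0.1612]
tool_rot: [-0.0, 1.0, -0.0, 0.001]
contact_force: [-6.5, -0.4, 8.8]
gripper_width: 0.101
```

>>> step_arm(deltas=[[0,0,0.0005,0,0,0,1],[0,0,0.001,0,0,0,1],[0,0,0.001,0,0,0,1]])

```text
time: 22.35
tool_pos: [0.5116, 0.2252, 0.1606]
tool_rot: [-0.0, 1.0, -0.0, 0.001]
contact_force: [-6.7, -0.8, 9.4]
gripper_width: 0.102
```

```bash
python3 - <<'E'
from h import *
p,R,s=tool(); print(p,s['contact_force'],s['ft_torque'],s['time'])
im=snap('wrist','w17')
cv2.imwrite('pics/w17c.png',cv2.resize(im[120:300,200:360,::-1],None,fx=4.5,fy=3.3,interpolation=cv2.INTER_CUBIC))
E
```

```text
[0.51158902 0.22517793 0.16061823] [-6.65186787 -0.75720107  9.44459656] [-0.11015619  1.03846054 -0.0403351 ] 22.35
```

View pics/w17c.png

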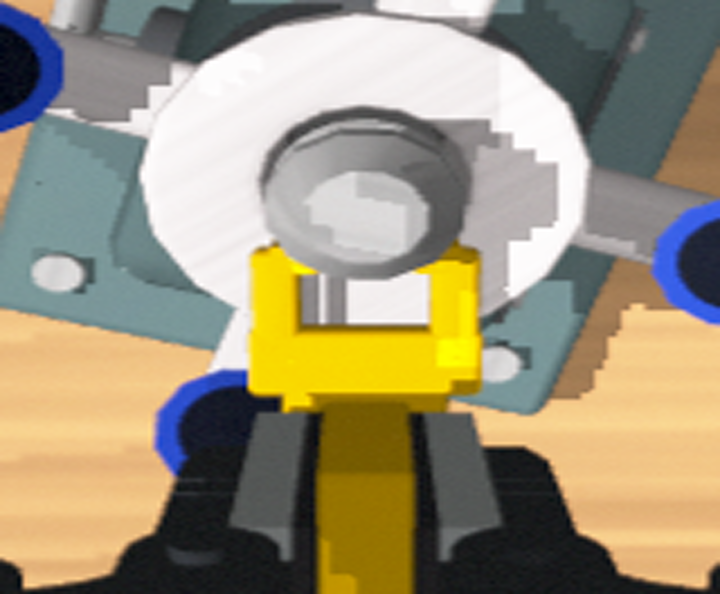

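Seen from above, the cap's lower rim now overlaps the lips. I'll probe sideways gently to find out whether they are under it.

>>> step_arm(deltas=[[0.0003,0,0,0,0,0,1],[0.0006,0,0,0,0,0,1],[0.0006,0,0,0,0,0,1]])

```text
time: 22.7
tool_pos: [0.5124, 0.2252, 0.1606]
tool_rot: [-0.0, 1.0, -0.0, 0.001]
contact_force: [-5.8, 0.0, 10.4]
gripper_width: 0.102
```

The clip moved 0.8 mm forward while Fx stayed at the friction level, so the lips are in the groove. Pushing on.

>>> step_arm(deltas=[[0.0008,0,0,0,0,0,1],[0.0016,0,0.0002,0,0,0,1],[0.0024,0,0.0002,0,0,0,1],[0.003,0,0.0002,0,0,0,1],[0.003,0,0.0002,0,0,0,1]])

```text
time: 23.2
tool_pos: [0.5154, 0.2253, 0.1606]
tool_rot: [-0.0, 1.0, -0.0, 0.001]
contact_force: [-6.0, -0.6, 10.4]
gripper_width: 0.1
```

>>> step_arm(deltas=[[0.0007,0,0,0,0,0,1],[0.0014,0,0,0,0,0,1],[0.002,0,0,0,0,0,1],[0.002,0,0,0,0,0,1]])

```text
time: 23.6
tool_pos: [0.5165, 0.2253, 0.1602]
tool_rot: [-0.0, 1.0, -0.0, -0.0]
contact_force: [-9.0, -0.1, 11.1]
gripper_width: 0.104
```

>>> step_arm(deltas=[[0.0005,0,0,0,0,0,1],[0.001,0,0,0,0,0,1],[0.001,0,0,0,0,0,1]])

```text
time: 23.9
tool_pos: [0.517, 0.2253, 0.16]
tool_rot: [-0.0, 1.0, 0.0, -0.001]
contact_force: [-10.5, -0.1, 11.2]
gripper_width: 0.101
```

>>> step_arm(deltas=[[0.0005,0,0,0,0,0,1],[0.001,0,0,0,0,0,1],[0.001,0,0,0,0,0,1]])

```text
time: 24.2
tool_pos: [0.5176, 0.2253, 0.1597]
tool_rot: [-0.0, 1.0, 0.0, -0.002]
contact_force: [-11.8, -0.2, 10.1]
gripper_width: 0.1
```

>>> step_arm(deltas=[[0.0005,0,0,0,0,0,1],[0.001,0,0,0,0,0,1],[0.001,0,0,0,0,0,1]])

```text
time: 24.5
tool_pos: [0.5184, 0.2253, 0.1596]
tool_rot: [-0.0, 1.0, 0.0, -0.002]
contact_force: [-11.8, 0.1, 10.8]
gripper_width: 0.1
```

```bash
python3 - <<'E'
from h import *
p,R,s=tool(); print(p,s['contact_force'],s['ft_torque'],s['time'],s['tool_rot'])
im=snap('wrist','w18')
cv2.imwrite('pics/w18c.png',cv2.resize(im[120:300,200:360,::-1],None,fx=4.5,fy=3.3,interpolation=cv2.INTER_CUBIC))
im=snap('side','s18')
cv2.imwrite('pics/s18c.png',cv2.resize(im[215:305,210:310,::-1],None,fx=6.5,fy=6.5,interpolation=cv2.INTER_CUBIC))
E
```

```text
[0.51836285 0.22528219 0.15964433] [-11.78904495   0.07431162  10.78422977] [ 0.02670691  1.90078479 -0.01679353] 24.5 [-9.84404377e-05  9.99998272e-01  3.09746969e-05 -1.85622196e-03]
```

View pics/w18c.png

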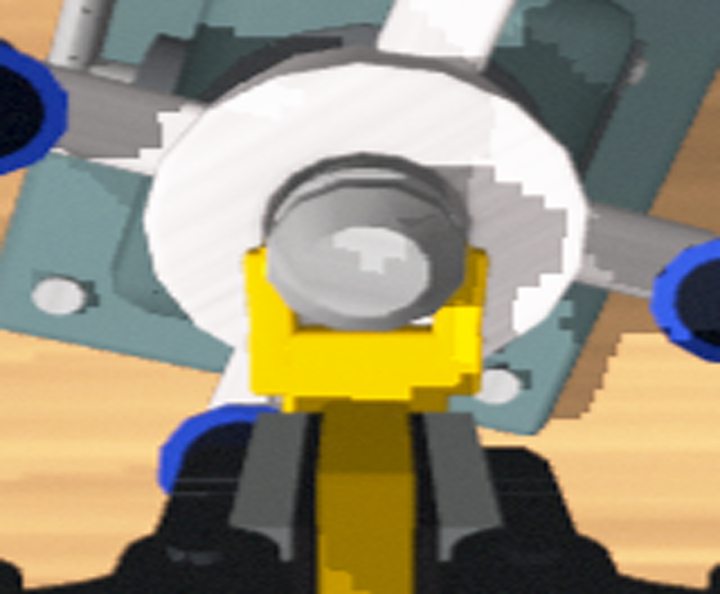

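View pics/s18c.png

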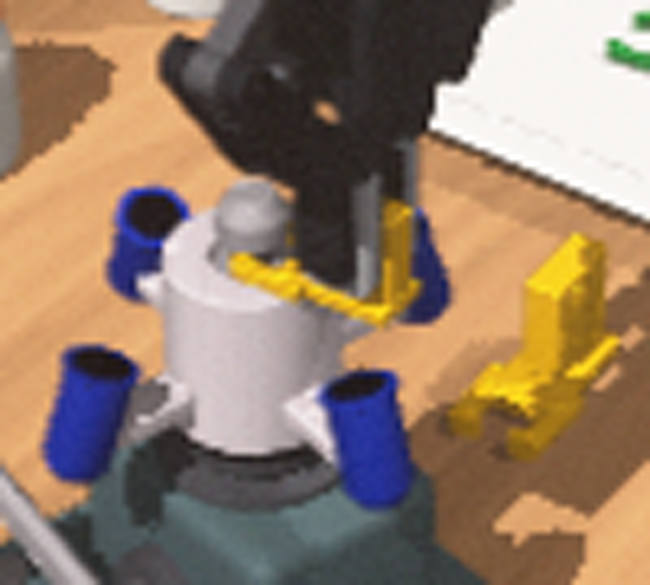

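The prongs are under the cap and spreading round the core, and the clip is still straight. Continuing the push.

>>> step_arm(deltas=[[0.0006,0,0,0,0,0,1],[0.0012,0,0,0,0,0,1],[0.0018,0,0,0,0,0,1],[0.0018,0,0,0,0,0,1]])

```text
time: 25.0
tool_pos: [0.521, 0.2252, 0.1597]
tool_rot: [-0.0, 1.0, -0.0, -0.001]
contact_force: [-8.9, 0.0, 9.4]
gripper_width: 0.101
```

>>> step_arm(deltas=[[0.0007,0,0,0,0,0,1],[0.0014,0,0,0,0,0,1],[0.0021,0,0,0,0,0,1],[0.0028,0,0,0,0,0,1],[0.0028,0,0,0,0,0,1]])

```text
time: 25.5
tool_pos: [0.5249, 0.2252, 0.16]
tool_rot: [-0.0, 1.0, -0.0, 0.001]
contact_force: [-6.1, 0.0, 7.9]
gripper_width: 0.102
```

>>> step_arm(deltas=[[0.0003,0,0,0,0,0,1],[0.0006,0,0,0,0,0,1],[0.0006,0,0,0,0,0,1]])

```text
time: 25.8
tool_pos: [0.5254, 0.2252, 0.1601]
tool_rot: [-0.0, 1.0, -0.0, 0.001]
contact_force: [-5.6, 0.6, 9.4]
gripper_width: 0.101
```

>>> step_arm(deltas=[[0.0003,0,0,0,0,0,1],[0.0006,0,0,0,0,0,1],[0.0006,0,0,0,0,0,1]])

```text
time: 26.1
tool_pos: [0.5258, 0.2252, 0.1601]
tool_rot: [-0.0, 1.0, -0.0, 0.0]
contact_force: [-6.8, 0.6, 9.1]
gripper_width: 0.098
```

>>> step_arm(deltas=[[0.0003,0,0,0,0,0,1],[0.0006,0,0,0,0,0,1],[0.0006,0,0,0,0,0,1]])

```text
time: 26.4
tool_pos: [0.526, 0.2252, 0.1602]
tool_rot: [-0.0, 1.0, -0.0, -0.0]
contact_force: [-8.6, -1.4, 10.7]
gripper_width: 0.105
```

>>> step_arm(deltas=[[0.0003,0,0,0,0,0,1],[0.0006,0,0,0,0,0,1],[0.0006,0,0,0,0,0,1]])

```text
time: 26.7
tool_pos: [0.5261, 0.2252, 0.1601]
tool_rot: [-0.0, 1.0, -0.0, -0.001]
contact_force: [-10.0, -1.1, 11.8]
gripper_width: 0.101
```

>>> step_arm(deltas=[[0.0003,0,0,0,0,0,1],[0.0006,0,0,0,0,0,1],[0.0009,0,0,0,0,0,1],[0.0009,0,0,0,0,0,1]])

```text
time: 27.1
tool_pos: [0.5263, 0.2252, 0.1601]
tool_rot: [-0.0, 1.0, 0.0, -0.002]
contact_force: [-12.8, -1.4, 13.3]
gripper_width: 0.101
```

```bash
python3 - <<'E'
from h import *
p,R,s=tool(); print(p,s['contact_force'],s['ft_torque'],s['time'],s['tool_rot'])
im=snap('wrist','w19')
cv2.imwrite('pics/w19c.png',cv2.resize(im[120:300,200:360,::-1],None,fx=4.5,fy=3.3,interpolation=cv2.INTER_CUBIC))
im=snap('side','s19')
cv2.imwrite('pics/s19c.png',cv2.resize(im[215:305,210:310,::-1],None,fx=6.5,fy=6.5,interpolation=cv2.INTER_CUBIC))
E
```

```text
[0.52629225 0.22523505 0.1601338 ] [-12.82142402  -1.42803665  13.32821765] [-0.14406738  2.14721146  0.0062078 ] 27.1 [-3.52147096e-05  9.99998270e-01  2.94316370e-05 -1.85964345e-03]
```

View pics/w19c.png

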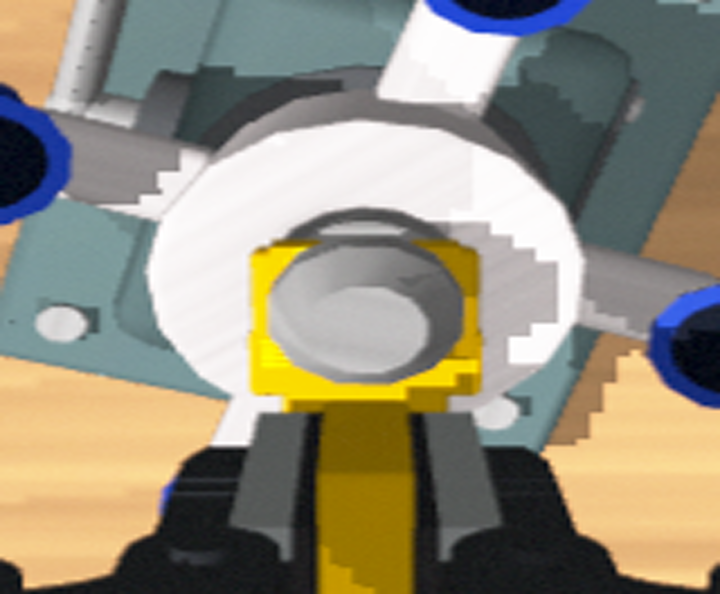

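View pics/s19c.png

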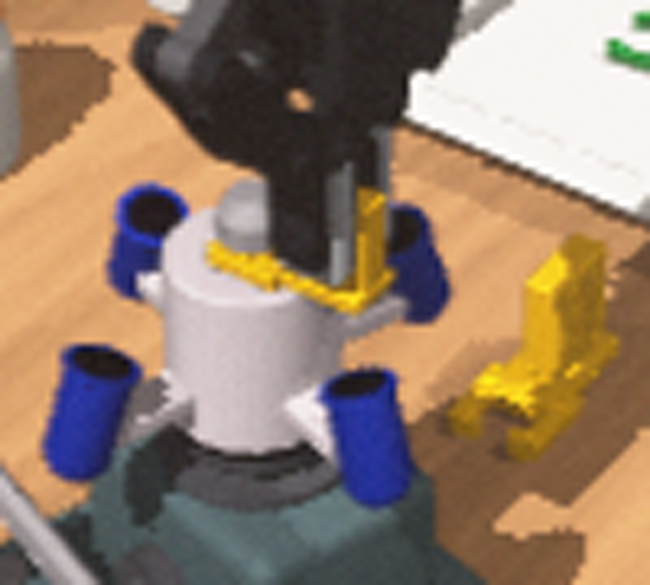

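The clip is fully home: the prong ends stand past the core, and there is a firm stop at TCP x=0.526, 15.3 mm on from first contact. Easing the load before letting go.

>>> step_arm(deltas=[[-0.0005,0,-0.0005,0,0,0,1],[-0.001,0,-0.001,0,0,0,1],[-0.0015,0,-0.001,0,0,0,1],[-0.0015,0,-0.001,0,0,0,1]])

```text
time: 27.6
tool_pos: [0.526, 0.2252, 0.1606]
tool_rot: [-0.0, 1.0, -0.0, 0.0]
contact_force: [-7.8, 0.1, 6.7]
gripper_width: 0.108
```

>>> step_arm(deltas=[[-0.0005,0,-0.0003,0,0,0,1],[-0.001,0,-0.0006,0,0,0,1],[-0.001,0,-0.0006,0,0,0,1]])

```text
time: 27.9
tool_pos: [0.5258, 0.2252, 0.161]
tool_rot: [-0.0, 1.0, -0.0, 0.001]
contact_force: [-2.7, 1.2, 5.3]
gripper_width: 0.098
```

>>> step_arm(deltas=[[-0.0003,0,-0.0004,0,0,0,1],[-0.0003,0,-0.0008,0,0,0,1],[-0.0003,0,-0.0008,0,0,0,1]])

```text
time: 28.2
tool_pos: [0.5257, 0.2251, 0.161]
tool_rot: [-0.0, 1.0, -0.0, 0.001]
contact_force: [3.4, 2.0, 0.7]
gripper_width: 0.102
```

>>> step_arm(deltas=[[0.0003,0,0,0,0,0,1],[0.0003,0,0,0,0,0,0.7],[0.0003,0,0,0,0,0,0.5],[0.0003,0,0,0,0,0,0.2],[0.0003,0,0,0,0,0,0],[0.0003,0,0,0,0,0,0],[0.0003,0,0,0,0,0,0]])

```text
time: 28.9
tool_pos: [0.525, 0.2249, 0.161]
tool_rot: [0.0, 1.0, -0.0, -0.0]
contact_force: [0.6, 0.0, -1.0]
gripper_width: 0.5
```

```bash
python3 - <<'E'
from h import *
p,R,s=tool(); print(p,s['contact_force'],s['time'])
im=snap('wrist','w20')
cv2.imwrite('pics/w20c.png',cv2.resize(im[120:340,180:380,::-1],None,fx=3.6,fy=2.7,interpolation=cv2.INTER_CUBIC))
E
```

```text
[0.52501348 0.22488966 0.16098475] [ 0.55117895  0.03472482 -1.03474341] 28.9
```

View pics/w20c.png

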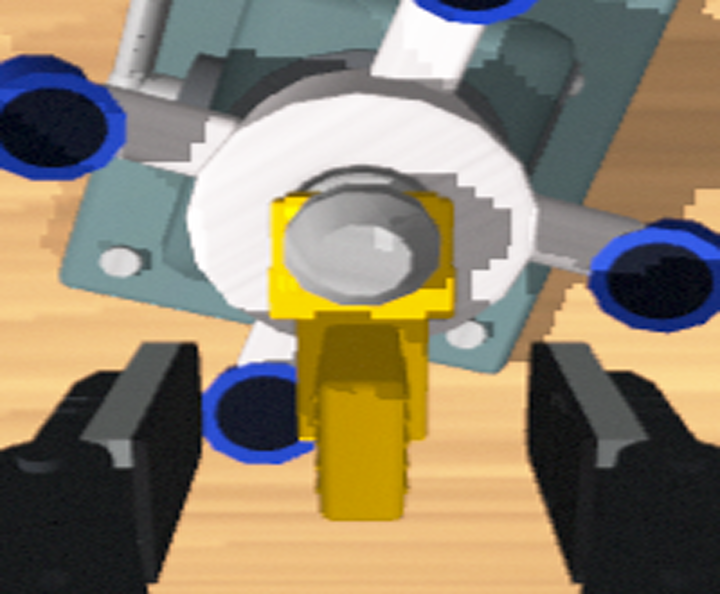

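The clip is released and still home around the spindle. Retreating straight up to check.

>>> step_arm(deltas=[[0,0,-0.005,0,0,0,0],[0,0,-0.015,0,0,0,0],[0,0,-0.03,0,0,0,0],[0,0,-0.05,0,0,0,0],[0,0,-0.07,0,0,0,0],[0,0,-0.085,0,0,0,0],[0,0,-0.09,0,0,0,0],[0,0,-0.09,0,0,0,0]])

```text
time: 29.75
tool_pos: [0.5256, 0.2251, 0.2525]
tool_rot: [-0.0, 1.0, -0.0, 0.001]
contact_force: [0.2, -0.1, -0.3]
gripper_width: 0.502
```

```bash
python3 - <<'E'
from h import *
p,R,s=tool(); print(p,s['contact_force'],s['time']); c=cam('wrist')
im=snap('wrist','w21'); np.savez('w21.npz',**c,p=p,Rt=R)
cv2.imwrite('pics/w21c.png',cv2.resize(im[110:250,200:360,::-1],None,fx=4.8,fy=4,interpolation=cv2.INTER_CUBIC))
im=snap('side','s21')
cv2.imwrite('pics/s21c.png',cv2.resize(im[215:305,210:310,::-1],None,fx=6.5,fy=6.5,interpolation=cv2.INTER_CUBIC))
E
```

```text
[0.5255778  0.22512007 0.25248711] [ 0.24826849 -0.06703481 -0.32044313] 29.75
```

View pics/w21c.png

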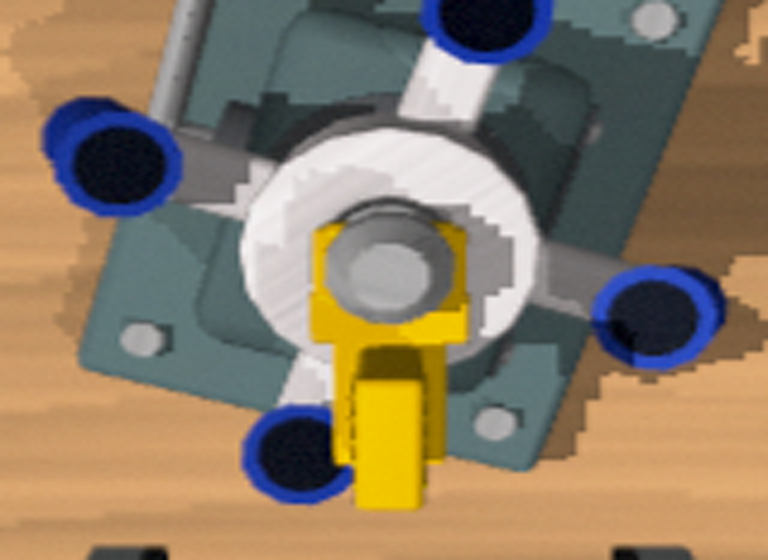

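View pics/s21c.png

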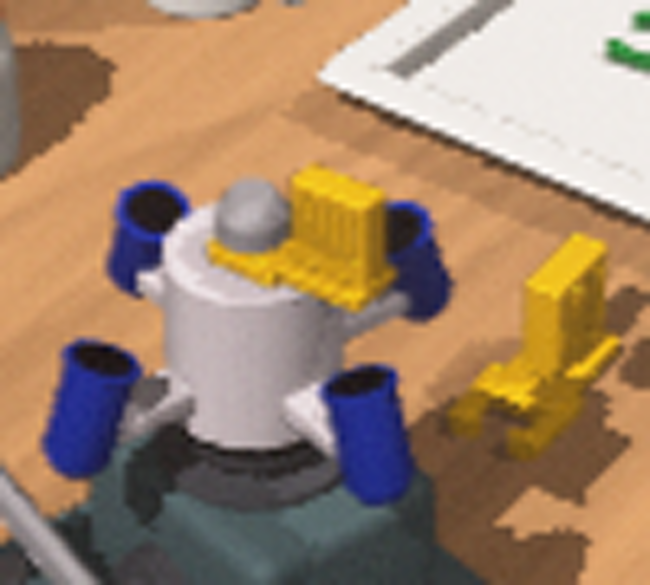

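```bash
python3 - <<'E'
from h import *
d=np.load('w21.npz'); c={k:d[k] for k in ['R','t','f','cx','cy']}
cr=lambda x,y:(200+(x+.5)/4.8-.5,110+(y+.5)/4-.5)
zu=.161-.0167; print('underside est',zu)
P=lambda q,z:(d['Rt'].T@(ray(c,*cr(*q),z)-d['p']))
a=P((390,224),zu+.005); b=P((389,508),zu+.031); f=P((389,380),zu+.031)
print('origin from lips x',a[0]-.007,'from fin back',b[0]+.040,'from fin front',f[0]+.016, a[1],b[1])
for z in (.163,.165,.167): print('spindle',P((390,274),z))
print('hub',P((390,244),zu))
print('fin tilt cues: lips y',a,'fin',f,b)
E
```

```text
underside est 0.1443
origin from lips x 0.025923015188272898 from fin back 0.027332028261053583 from fin front 0.026277564488412855 0.0010252536754985291 0.0009849172510491134
spindle [0.02613396 0.00104635 0.0895456 ]
spindle [0.02649762 0.00104678 0.08754641]
spindle [0.02686128 0.00104721 0.08554723]
hub [0.02844209 0.00103117 0.10825087]
fin tilt cues: lips y [0.03292302 0.00102525 0.10326096] fin [0.01027756 0.00094386 0.07720988] [-0.01266797  0.00098492  0.07715811]
```

Measured from the image, the clip seat and the spindle agree within about 0.5 mm along the clip and 0.1 mm across it. The clip's underside is at about 0.144 m, and the gripper is clear. Handing in.

```bash
python3 - <<'E'
from h import *
print(manip.job_done()); print(manip.state()['time'])
E
```

```text
the job is handed in; nothing more can be done
None
the job is handed in; nothing more can be done
```

The head is on the spindle, locked by the yellow clip from the tray. I handed the job in at about 30 s; no verdict was reported.

**What I did:** I set the head on the drive plate (about 6 N on landing). I carried the clip over and leaned its prongs on the spindle at about 5 to 8 N. I then pressed the head down about 6.5 to 7 mm until they slipped into the groove. I pushed the clip to its stop 15.3 mm further on. The highest forces I read were about 13 N sideways and 13 N down. I eased the load, let go and moved up clear.

**Last checks:**
- **Clip position:** the seat is on the spindle axis within about 0.5 mm along the clip and 0.1 mm across. The underside is about 1 mm below the nominal groove height, and it looks flat under the cap.
- **Head height:** about 51 mm below the groove point, inside the allowed range. This comes from the clip's height rather than a separate measurement.
- **Hub reading that disagreed:** the last picture put the hub centre about 2 mm from the spindle along the clip. I took this as a picture error because the bore allows only 0.75 mm of play, and I did not measure it again.
- **Other things:** I did not measure the bystanders. They looked undisturbed where they showed in the pictures.

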